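# File the oil samples into the sulphur analyser's feed lane

## Robot

A 6-joint arm with a two-finger parallel gripper is mounted at the origin on the work surface. World frame = base frame: x ahead of the robot, y to its left, z up, the work surface at z = 0. Lengths are in m, angles in rad, forces in N, time in s.
With the tool pointing down it reaches from about 0.3 to 0.775 m from the base axis. Payload 14.6 kg.
Tool frame: the origin (TCP) lies at the very end of the fingers, on their centre line; the grasp point (between the pads) lies 19 mm behind it; z points along the fingers, y is the line along which they close (so a half turn about z gives the same grasp; the last joint's range is limited). The gripper opens to 94 mm and grips with 3 to 60 N. Pads are 16 mm wide; open, the fingers measure 119 mm over their backs; the gripper's body (75 mm by 177 mm) begins 78 mm behind the grasp point.
Start: joints at [-1.379, 0.3, 1.521, -0, 1.321, -0.067], TCP at [0.141, -0.532, 0.205] pointing down, gripper open.
Joint ranges: [-3.03, 3.03], [-0.79, 2.21], [0.23, 2.52], [-1.04, 4.18], [0, 3.07], [-2.55, 2.55]. Speed limits (rad/s): [2.22, 2.22, 2.57, 3.14, 3.14, 3.14].

## Interface

Orientations are given as [roll, pitch, yaw] about the fixed x, y, z axes, in that order (R = Rz(yaw) Ry(pitch) Rx(roll)).
In Python, from station import ctrl gives the robot as it stands. The module is installed in compiled form; this text tells all that it offers.
- The arm moves only by the tool step_arm, never from a script. Its argument "deltas" is a list of rows, each an object with "dp": the shift along the tool's x, y, z scaled (see below), a list of three; "twist": the turn about the tool's z scaled (see below). In form: [{"dp": [tx, ty, tz], "twist": twist}, ...]. A call has 1 to 12 rows; each row shifts and turns the commanded pose from where the row before left it, along the tool's axes as they then stand; what a row does not reach is not made up. The controller multiplies each number of a shift by 0.04 m and each number of a turn by 4 degrees. A row lasts 1/10 s, in which the tool goes at most 50 mm and 8.59 degrees, less where a joint would pass 70% of its speed; a pose out of reach is approached as far as the arm can. A call with a number of a shift or a turn outside -1 to 1 is refused whole. A call with a gripper value outside its range is refused whole. "gripper" is the opening, from -1 (shut) to 1 (fully open), set as the call begins (left out, the last holds). The fingers move at their own pace and stop on an object; "squeeze" is the grip in N (left out, the last holds). Time passes only in rows, so rows that do not move let the fingers close. It gives the time, the measured TCP pose, the force, the opening and the grip force at its end, in the units of the state.
- ctrl.get_obs(): the state, without advancing time (a new reading comes with each control period).
- ctrl.camera(name): name is "scene" or "top" or "wrist"; returns (picture, depth): 480x640x3 uint8, red, green, blue; 480x640 float32, m along the optical axis (not along the pixel's ray), 0 where there is no reading.
- ctrl.get_calibration(name): a dict with "fx", "fy", "cx", "cy" (pixels), "world_to_cam" (4x4, takes a point from world to camera coordinates); the wrist camera has in their place "hand_eye" (4x4, takes a point from camera to tool coordinates, whose origin is the TCP and whose axes are the flange's). Camera axes: x right, y down, z forward; pixel columns grow to the right and rows downward; lengths in m; the calibration is good to about 2 mm. A picture is of the moment at which its call begins: read the wrist's pose just before it. get_calibration takes no time and is no camera call.
- ctrl.hand_in(): hands the job in; it is judged then, once.
Trained networks look in the newest picture that a camera, given by its name, has taken for a name from the list of things; names that differ only in an ending like _2 or _b are one class to them, and where a whole thing is asked for, a point or a joint stands for the part that bears it (a point fixed in the world has none). Each returns a list of dicts, best first, with "conf" (0 to 1); they miss things now and then, are a little off and sometimes report something else, mostly with a low value. They report only what shows in the picture. A call takes as long as a camera call.
- ctrl.spot_in(camera, label): "rect" ([left, top, right, bottom] as shares, 0 to 1, of the picture: columns of its width, rows of its height, round what is visible of it).
- ctrl.cut_out(camera, label): "pixels" (480x640 bool, what is visible of it) and "rect" ([left, top, right, bottom] as shares, 0 to 1, of the picture: columns of its width, rows of its height, round what is visible of it).
The state is a dict: "time_s": time; "qpos": joint angles; "joint_vel": joint speeds; "tau": joint torques, N m; "ee_pos": TCP position; "eef_rot": TCP orientation; "force": force on the tool from outside, world axes, zero at the start; "moment": the same for the moment, N m; "grip_width": finger opening in m; "grip_force": force on a finger pad.
Only numpy, scipy, OpenCV 4.12 (cv2) and the standard library are available. Lean on these libraries where they do the work, as an engineer would, in place of code of your own. Each camera call takes 0.05 s, during which the arm holds its last target. There are 200 camera calls.

## Task

Slide the three amber sample bottles over the bench, one after another and without lifting or tipping them, into the analyser's feed lane: blue cap first, then yellow, then red, pushed up in single file so that they touch one another, the first stands against the end stop and the last is fully under the yellow arch. When all three are in, press the load pedal right down to its stop for a moment and let it come up again. Do not shift the wash bottle, the beaker or the tube rack.

Things in the scene. Friction and masses are not known exactly. Their poses are not given: they have to be found in the camera images.
- bottle_blue: amber glass sample bottle with a BLUE cap and a paper band; 0.3 kg, loose. Body 60 mm diameter up to 90 mm height, shoulder narrowing to 30 mm diameter at 102 mm, cap 34 mm diameter from 102 to 120 mm (total height 120 mm). Origin: centre of the underside; z up. Goes into the lane first (deepest).
- bottle_yellow: the same bottle with a YELLOW cap; second in the lane. Origin: centre of the underside.
- bottle_red: the same bottle with a RED cap; last in the lane. Origin: centre of the underside.
- dock: fixed analyser: grey housing, yellow hood, feed lane. Origin on the bench, on the lane's centre line, where its straight part begins; +x inwards along the lane, y across, z up. In this frame: lane x 0 to 200 mm; housing x 208 to 428, y -150 to 210, 160 mm high (hood 230). Packed to the stop, the bottles' centres are at x = 170, 110, 50 mm. They stand on the bench itself, there is no floor plate.
- lane_mouth (a point): the dock's origin, on the bench. From here two parallel steel rails, 50 mm high, 8 mm thick, inner faces 68 mm apart (dock y = +-34), run 200 mm inwards; outwards to dock x = -57 mm they flare by 25 degrees each to about 120 mm apart.
- lane_stop (a point): on the bench, centre of the face of the black end stop (60 mm high) at dock x = 200 mm
- arch_front (a point): centre of the lower front edge of the yellow arch's beam, dock (20, 0, 148) mm. The arch spans the lane from dock x = 20 to 75 mm; beam's underside 148, top 183 mm above the bench; legs' inner faces at dock y = +-45, outer at +-59 mm. The back of the last packed bottle is flush with the arch's front.
- load_pedal (a joint): angle of the load pedal, rad: 0 = up (at rest), 0.25 = fully down at its stop; a spring returns it and about 9 N on the pad holds it fully down
- pedal_pad (a point): centre of the top of the black rubber pad (50 by 56 mm) on the load pedal, an aluminium plate 110 by 60 mm beside the lane. In the dock's frame at x = 89, y = 130, z = 41 mm with the pedal up, z = 20 mm fully down. Hinge line along dock y at x = 170, z = 14 mm; the free end points towards the lane's mouth.
- wash_bottle: bystander: white plastic wash bottle with green cap, 62 mm diameter, 148 mm high to the cap's top, with a thin spout up to 168 mm high that reaches 38 mm to its +x; loose. Origin: centre of the underside.
- beaker: bystander: white open beaker, 70 mm diameter, 90 mm high; loose. Origin: centre of the underside.
- tube_rack: bystander: aluminium rack with test tubes, 60 mm (x) by 150 mm (y), 124 mm high; loose. Origin: centre of the underside.

How it is judged:
By the outcome, as a careful person would: the job done as asked, in the order asked, and still so for the second after the job is handed in, with the robot touching nothing.
It also fails if it takes over 72 s, if anything falls off the work surface, if the arm or the gripper's body presses on something with over 40 N, if the wrist force passes 120 N, or if a joint passes its speed limit or range.

## Working session

There is one attempt and no reset: what is moved stays moved. The work goes in short steps, Python scripts to look and compute and a tool call to move; the robot and the scene stay as the last step left them, time stands still between calls to the robot, and variables do not carry over. Pictures are saved under pics/ and viewed, at most 10 in all, crops included, and the job is handed in when it is done.

Besides the shell and the picture viewer there is one more tool, called after "Request:" by a JSON object that holds its "name" and its "arguments", one argument or row to a line. step_arm: Moves the arm, as the interface text tells. Its arguments: {"type":"object","properties":{"deltas":{"type":"array"},"gripper":{"type":"number"},"squeeze":{"type":"number"}},"required":["deltas"]}

```bash
mkdir -p pics; cat > h.py <<'E'
import numpy as np, cv2
from station import ctrl
from scipy.spatial.transform import Rotation as R
def cloud(cam):
    o=ctrl.get_obs(); im,d=ctrl.camera(cam); c=ctrl.get_calibration(cam)
    v,u=np.mgrid[:480,:640]
    p=np.stack([(u-c['cx'])/c['fx']*d,(v-c['cy'])/c['fy']*d,d],-1)
    if cam=='wrist':
        T=np.eye(4);T[:3,:3]=R.from_euler('xyz',o['eef_rot']).as_matrix();T[:3,3]=o['ee_pos'];T=T@c['hand_eye']
    else: T=np.linalg.inv(c['world_to_cam'])
    return im,d,p@T[:3,:3].T+T[:3,3]
E
python3 - <<'E'
from h import *
for cam in ['top','scene']:
    im,d,P=cloud(cam); cv2.imwrite(f'pics/{cam}0.png',im[:,:,::-1]); np.save(f'{cam}.npy',P)
    for n in ['bottle_blue','bottle_yellow','bottle_red','wash_bottle','beaker','tube_rack','dock','load_pedal']:
        for r in ctrl.cut_out(cam,n)[:2]:
            m=r['pixels']&(d>0)
            q=P[m]; 
            if len(q)<5: continue
            z=np.percentile(q[:,2],98); t=q[q[:,2]>z-.012]
            print(cam,n,round(r['conf'],2),np.round(np.array(r['rect'])*[640,480,640,480]),'top',t.mean(0).round(3),'med',np.median(q,0).round(3))
print(ctrl.get_obs())
E
```

```text
top bottle_blue 0.75 [438. 240. 472. 266.] top [ 0.556 -0.378  0.12 ] med [ 0.555 -0.368  0.094]
top bottle_yellow 0.72 [382. 292. 412. 321.] top [ 0.433 -0.234  0.12 ] med [ 0.436 -0.229  0.096]
top bottle_red 0.98 [307. 303. 338. 328.] top [ 0.422 -0.056  0.121] med [ 0.425 -0.056  0.098]
top wash_bottle 0.83 [372. 200. 402. 236.] top [ 0.648 -0.226  0.165] med [ 0.629 -0.213  0.12 ]
top beaker 0.68 [442. 304. 476. 336.] top [ 0.404 -0.374  0.089] med [ 0.403 -0.382  0.043]
top beaker 0.4 [309. 301. 333. 330.] top [ 0.422 -0.056  0.121] med [ 0.424 -0.055  0.098]
top tube_rack 0.86 [300. 131. 374. 181.] top [ 0.81  -0.112  0.124] med [ 0.789 -0.1    0.078]
top dock 0.78 [ 47. 179. 288. 362.] top [0.479 0.397 0.231] med [0.539 0.346 0.165]
top load_pedal 0.92 [191. 278. 237. 316.] top [0.469 0.159 0.043] med [0.466 0.192 0.031]
scene bottle_blue 0.88 [143. 252. 188. 309.] top [ 0.56  -0.382  0.119] med [ 0.575 -0.38   0.075]
scene bottle_yellow 0.75 [200. 192. 233. 246.] top [ 0.437 -0.238  0.118] med [ 0.452 -0.24   0.077]
scene bottle_red 0.96 [271. 176. 297. 218.] top [ 0.426 -0.
[... 403 characters left out ...]
308 0.157]
{'time_s': 0.9, 'qpos': array([-1.37864763e+00,  2.99933027e-01,  1.52098101e+00,  4.03437913e-05,
        1.32067783e+00, -6.66163413e-02]), 'joint_vel': array([-7.68041325e-05,  1.01114305e-03, -9.61922595e-05, -5.92245320e-04,
       -3.75517183e-04, -1.41886498e-03]), 'tau': array([ 2.53554885e-03, -5.31653774e+01, -3.52911794e+01,  7.09970947e-02,
        2.13334750e-02, -1.78581826e-05]), 'ee_pos': array([ 0.14073736, -0.53169332,  0.2054355 ]), 'eef_rot': array([ 3.14158927e+00, -3.89497955e-05,  2.58755053e-01]), 'force': array([0.72363298, 0.0786824 , 0.34271261]), 'moment': array([0.01428624, 0.01152833, 0.04706473]), 'grip_force': 0.0, 'grip_width': 0.09397753142791836}
```

View pics/top0.png

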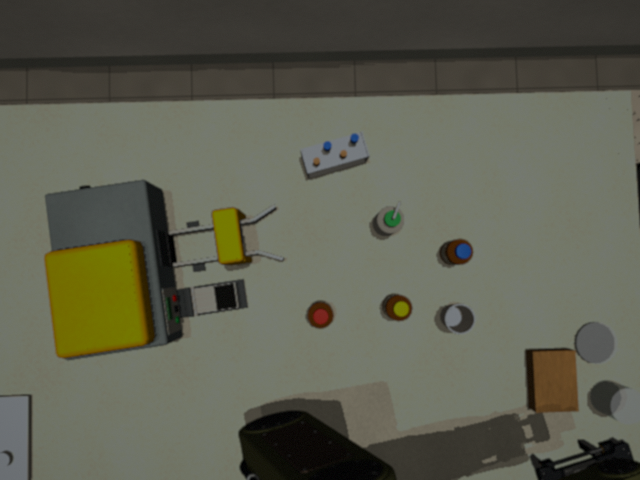

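View pics/scene0.png

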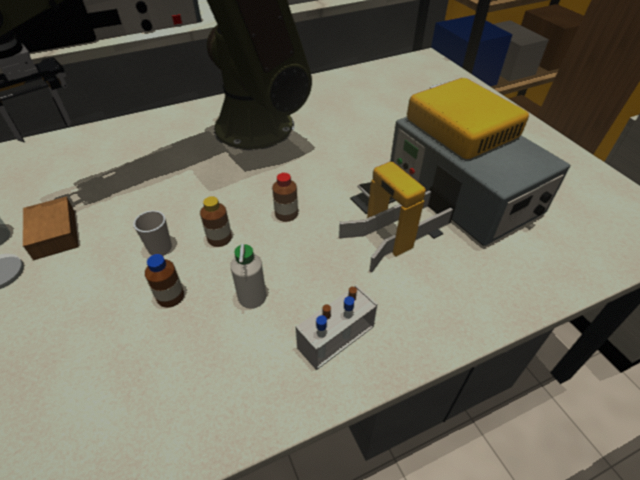

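```bash
python3 - <<'E'
from h import *
from scipy.optimize import minimize
from scipy.spatial import cKDTree
# cap fits
for cam in ['top','scene']:
    P=np.load(cam+'.npy').reshape(-1,3)
    for n,c in dict(b=(.556,-.378),y=(.433,-.234),r=(.422,-.056)).items():
        q=P[(np.hypot(P[:,0]-c[0],P[:,1]-c[1])<.03)&(P[:,2]>.112)&(P[:,2]<.13)]
        (x,y),r=cv2.minEnclosingCircle((q[:,:2]*1000).astype(np.float32)); print(cam,n,len(q),round(x),round(y),round(r,1))
# dock: pose by yaw search, top-view housing mask z 0.15..0.165 + hood; rails z~0.05; arch top .183
P=np.load('top.npy').reshape(-1,3); P=P[(P[:,1]>.0)&(P[:,0]>.2)&(P[:,0]<.9)]
S=np.load('scene.npy').reshape(-1,3); S=S[(S[:,1]>.0)&(S[:,0]>.2)&(S[:,0]<.9)]
for nm,lo,hi in [('housing',.155,.165),('hood',.225,.235),('arch',.178,.187),('rail',.046,.054)]:
  for w,A in(('top',P),('scene',S)):
    q=A[(A[:,2]>lo)&(A[:,2]<hi)]
    if len(q)<10: continue
    (c,s,a)=cv2.minAreaRect((q[:,:2]*1000).astype(np.float32)); print(w,nm,len(q),np.round(c),np.round(s),round(a,1))
E
```

```text
top b 185 557 -378 17.3
top y 184 433 -235 16.9
top r 185 421 -56 16.9
scene b 222 557 -382 18.0
scene y 157 433 -239 17.8
scene r 140 421 -59 18.1
top housing 6812 [463. 297.] [537. 409.] 7.3
scene housing 4793 [461. 275.] [593. 411.] 14.4
top hood 9144 [364. 294.] [583. 264.] 42.2
scene hood 3751 [363. 291.] [581. 261.] 42.2
top arch 1373 [419. 182.] [449. 248.] 15.1
scene arch 1358 [404. 250.] [464. 392.] 15.3
top rail 701 [570. 163.] [347. 265.] 7.2
scene rail 1019 [592. 508.] [965. 341.] 79.6
```

The top view shows the lane opening towards the bottles (image right = −y). The arch is at about (228,236), the pedal pad at (226,296), and the blue, yellow and red caps at (463,251), (401,308) and (320,316). The wash bottle at (388,222) stands between blue and the lane, and the rack is at (335,155).

```bash
python3 - <<'E'
from h import *
P0=np.load('top.npy');S0=np.load('scene.npy')
for (u,v) in [(228,236),(226,296),(275,208),(283,260),(170,235),(170,266)]: print(u,v,P0[v,u].round(3))
a=P0[236,228]
for w,A in(('top',P0),('scene',S0)):
    A=A.reshape(-1,3)
    q=A[(A[:,2]>.176)&(A[:,2]<.19)&(np.hypot(A[:,0]-a[0],A[:,1]-a[1])<.09)]
    c,s,t=cv2.minAreaRect((q[:,:2]*1000).astype(np.float32)); print(w,'arch',len(q),np.round(c,1),np.round(s,1),round(t,1))
    q=A[(A[:,2]>.043)&(A[:,2]<.054)&(A[:,0]>.5)&(A[:,0]<.75)&(A[:,1]>-.0)&(A[:,1]<.3)]
    im=np.zeros((600,600,3),np.uint8)
    np.save('rail_'+w,q)
    print('rail',len(q))
    q=A[(A[:,2]>.155)&(A[:,2]<.165)&(A[:,0]>.3)&(A[:,0]<.8)&(A[:,1]>.2)&(A[:,1]<.6)]
    c,s,t=cv2.minAreaRect((q[:,:2]*1000).astype(np.float32)); print(w,'hous',len(q),np.round(c,1),np.round(s,1),round(t,1))
# joint fit of dock pose: rails template
from scipy.optimize import least_squares
def seg(p,a,b):
    d=b-a; t=np.clip((p-a)@d/(d@d),0,1); return np.linalg.norm(p-a-t[:,None]*d,axis=1)
f=np.radians(25)
segs=[]
for s in(1,-1):
    o=np.array([0,s*.038]); segs+= [(o,np.array([.2,s*.038])),(o,np.array([-.057,s*(.038+.057*np.tan(f))]))]
for w in('top','scene'):
    q=np.load(f'rail_{w}.npy')[:,:2]
    def loc(x): 
        c,s=np.cos(x[2]),np.sin(x[2]); return (q-x[:2])@np.array([[c,-s],[s,c]])
    def res(x):
        d=np.min([seg(loc(x),*g) for g in segs],0); return np.clip(d-.004,0,.03)
    for y0 in(1.6,1.75):
        r=least_squares(res,[a[0],a[1]-.045,y0],loss='soft_l1',f_scale=.003,diff_step=1e-4); print(w,len(q),r.x.round(4),np.degrees(r.x[2]).round(2),r.cost)
E
```

```text
228 236 [0.6   0.134 0.186]
226 296 [0.469 0.161 0.049]
275 208 [0.674 0.044 0.022]
283 260 [0.549 0.029 0.002]
170 235 [0.615 0.293 0.034]
170 266 [0.542 0.288 0.058]
top arch 1382 [602.5 136.7] [117.8  56.6] 6.9
rail 601
top hous 6783 [539.3 401.3] [359.9 220.8] 7.3
scene arch 949 [603.3 133.6] [116.7  54.9] 6.8
rail 866
scene hous 4557 [539.5 398.2] [360.8 222.1] 7.1
top 601 [0.6075 0.0939 1.703 ] 97.58 0.00285883283198826
top 601 [0.6075 0.0939 1.703 ] 97.58 0.0028588328353061584
scene 866 [0.6088 0.0917 1.7082] 97.87 0.008538780567778083
scene 866 [0.6088 0.0917 1.7082] 97.87 0.008538780567931333
```

The dock fit agrees from the arch and the housing: origin (0.609, 0.088), yaw 97.2°. It predicts the pedal pad at (0.469, 0.160), and I measured (0.469, 0.161). First I'll turn the tool so that its x axis lies along the lane.

Request:
{"name": "step_arm", "arguments": {
  "deltas": [
    {"dp":[0,0,0],"twist":-1},
    {"dp":[0,0,0],"twist":-1},
    {"dp":[0,0,0],"twist":-1},
    {"dp":[0,0,0],"twist":-1},
    {"dp":[0,0,0],"twist":-1},
    {"dp":[0,0,0],"twist":-1},
    {"dp":[0,0,0],"twist":-1},
    {"dp":[0,0,0],"twist":-1},
    {"dp":[0,0,0],"twist":-1},
    {"dp":[0,0,0],"twist":-1},
    {"dp":[0,0,0],"twist":-1},
    {"dp":[0,0,0],"twist":-1}
  ],
  "gripper": 1
}}

```text
time_s: 2.1
ee_pos: [0.1407, -0.5317, 0.2055]
eef_rot: [3.142, -0.0, 1.099]
force: [-0.5, -0.3, 0.6]
grip_width: 0.0941
grip_force: 0.0
```

Request:
{"name": "step_arm", "arguments": {
  "deltas": [
    {"dp":[0,0,0],"twist":-1},
    {"dp":[0,0,0],"twist":-1},
    {"dp":[0,0,0],"twist":-1},
    {"dp":[0,0,0],"twist":-1},
    {"dp":[0,0,0],"twist":-1},
    {"dp":[0,0,0],"twist":-1},
    {"dp":[0,0,0],"twist":-1},
    {"dp":[0,0,0],"twist":-1},
    {"dp":[0,0,0],"twist":-0.6}
  ]
}}

```text
time_s: 3.0
ee_pos: [0.1408, -0.5317, 0.2054]
eef_rot: [-3.142, -0.0, 1.7]
force: [0.0, -0.4, 0.7]
grip_width: 0.094
grip_force: 0.0
```

```bash
cat >> h.py <<'E'
O=np.array([.609,.088]);EX=np.array([-.1253,.9921]);EY=np.array([-.9921,-.1253])
def dk(p): d=np.asarray(p)[:2]-O; return np.round([d@EX*1000,d@EY*1000],1)
def st():
    o=ctrl.get_obs(); print('t',round(o['time_s'],2),'dock',dk(o['ee_pos']),'z',round(o['ee_pos'][2]*1000,1),'yaw',np.degrees(o['eef_rot'][2]).round(2),'F',o['force'].round(1),'w',round(o['grip_width'],4),o['grip_force'])
E
python3 -c "
from h import *
st()
for p in [(.557,-.380),(.433,-.237),(.421,-.0575),(.63,-.215)]: print(dk(p))"
```

```text
t 3.0 dock [-556.1  542.2] z 205.4 yaw 97.39 F [ 0.  -0.4  0.7] w 0.094 0.0
[-457.8  110.2]
[-300.4  215.3]
[-120.8  204.7]
[-303.2   17.1]
```

Request:
{"name": "step_arm", "arguments": {
  "deltas": [
    {"dp":[0.223,0.982,0]},
    {"dp":[0.223,0.982,0]},
    {"dp":[0.223,0.982,0]},
    {"dp":[0.223,0.982,0]},
    {"dp":[0.223,0.982,0]},
    {"dp":[0.223,0.982,0]},
    {"dp":[0.223,0.982,0]},
    {"dp":[0.223,0.982,0]},
    {"dp":[0.223,0.982,0]},
    {"dp":[0.223,0.982,0]},
    {"dp":[0.223,0.982,0]},
    {"dp":[0,0,0]}
  ]
}}

```text
invalid input at $.deltas[0]: expected keys dp, twist
```

```bash
python3 - <<'E'
from h import *
st()
im,d,P=cloud('wrist'); cv2.imwrite('pics/w1.png',im[:,:,::-1])
Q=P.reshape(-1,3); k=(Q[:,2]>.112)&(Q[:,2]<.13)&(np.hypot(Q[:,0]-.557,Q[:,1]+.38)<.035)
q=Q[k]; print(len(q))
if len(q)>20: (x,y),r=cv2.minEnclosingCircle((q[:,:2]*1000).astype(np.float32)); print(dk([x/1e3,y/1e3]),r)
E
```

```text
t 3.0 dock [-556.1  542.2] z 205.4 yaw 97.39 F [ 0.  -0.4  0.7] w 0.094 0.0
0
```

Request:
{"name": "step_arm", "arguments": {
  "deltas": [
    {"dp":[0.223,0.982,0],"twist":0},
    {"dp":[0.223,0.982,0],"twist":0},
    {"dp":[0.223,0.982,0],"twist":0},
    {"dp":[0.223,0.982,0],"twist":0},
    {"dp":[0.223,0.982,0],"twist":0},
    {"dp":[0.223,0.982,0],"twist":0},
    {"dp":[0.223,0.982,0],"twist":0},
    {"dp":[0.223,0.982,0],"twist":0},
    {"dp":[0.223,0.982,0],"twist":0},
    {"dp":[0.223,0.982,0],"twist":0},
    {"dp":[0.223,0.982,0],"twist":0},
    {"dp":[0,0,0],"twist":0}
  ]
}}

```text
time_s: 4.25
ee_pos: [0.5604, -0.3774, 0.2044]
eef_rot: [-3.142, -0.001, 1.7]
force: [0.0, -0.3, 0.1]
grip_width: 0.0941
grip_force: 0.0
```

```bash
cat >> h.py <<'E'
def caps(cam='wrist'):
    im,d,P=cloud(cam); Q=P.reshape(-1,3)
    hsv=cv2.cvtColor(im,cv2.COLOR_RGB2HSV).reshape(-1,3).astype(int)
    for n,lo,hi in [('b',100,130),('y',20,35),('r',170,8)]:
        h=hsv[:,0]; m=((h>=lo)&(h<=hi)) if lo<hi else ((h>=lo)|(h<=hi))
        m&=(hsv[:,1]>120)&(hsv[:,2]>60)&(Q[:,2]>.108)&(Q[:,2]<.128)
        q=Q[m]
        if len(q)<20: continue
        c=np.median(q,0); q=q[np.hypot(*(q[:,:2]-c[:2]).T)<.03]
        (x,y),r=cv2.minEnclosingCircle((q[:,:2]*1000).astype(np.float32)); print(cam,n,len(q),dk([x/1e3,y/1e3]),'r',round(r,1),'ztop',np.percentile(q[:,2],95).round(4))
    return im,d,P
E
python3 - <<'E'
from h import *
st(); im,d,P=caps(); cv2.imwrite('pics/w1.png',im[:,:,::-1])
E
```

```text
t 4.25 dock [-455.6  106.5] z 204.4 yaw 97.4 F [ 0.  -0.3  0.1] w 0.0941 0.0
wrist b 1260 [-459.1  111.3] r 16.7 ztop 0.1226
wrist y 2409 [-301.1  215.6] r 17.1 ztop 0.1227
```

Request:
{"name": "step_arm", "arguments": {
  "deltas": [
    {"dp":[-0.08,-0.11,0.7],"twist":0},
    {"dp":[0,0,0.9],"twist":0},
    {"dp":[0,0,1.0],"twist":0},
    {"dp":[0,0,0.7],"twist":0},
    {"dp":[0,0,0.3],"twist":0},
    {"dp":[0,0,0],"twist":0}
  ]
}}

```text
time_s: 4.9
ee_pos: [0.5521, -0.3838, 0.0604]
eef_rot: [-3.14, -0.002, 1.696]
force: [0.4, -0.5, 0.6]
grip_width: 0.0942
grip_force: 0.0
```

Request:
{"name": "step_arm", "arguments": {
  "deltas": [
    {"dp":[0,0,0],"twist":0},
    {"dp":[0,0,0],"twist":0},
    {"dp":[0,0,0],"twist":0},
    {"dp":[0,0,0],"twist":0},
    {"dp":[0,0,0],"twist":0}
  ],
  "gripper": 0,
  "squeeze": 8
}}

```text
time_s: 5.4
ee_pos: [0.5533, -0.3838, 0.0621]
eef_rot: [3.141, 0.001, 1.697]
force: [2.1, 0.0, 3.1]
grip_width: 0.0606
grip_force: 8.0
```

```bash
python3 -c "
from h import *
st()"
```

```text
t 5.4 dock [-461.1  114.3] z 62.1 yaw 97.23 F [2.1 0.  3.1] w 0.0606 8.00072987745807
```

Request:
{"name": "step_arm", "arguments": {
  "deltas": [
    {"dp":[0.3,0,0],"twist":0},
    {"dp":[0.6,0,0],"twist":0},
    {"dp":[0.9,0,0],"twist":0},
    {"dp":[0.95,0,0],"twist":0},
    {"dp":[0.95,0,0],"twist":0},
    {"dp":[0.95,0,0],"twist":0},
    {"dp":[0.9,0,0],"twist":0},
    {"dp":[0.6,0,0],"twist":0},
    {"dp":[0.3,0,0],"twist":0},
    {"dp":[0,0,0],"twist":0}
  ]
}}

```text
time_s: 6.4
ee_pos: [0.5203, -0.1264, 0.0615]
eef_rot: [-3.141, -0.0, 1.699]
force: [0.2, -0.3, -1.2]
grip_width: 0.0599
grip_force: 8.0
```

```bash
python3 -c "
from h import *
st(); caps('top')"
```

```text
t 6.4 dock [-201.6  114.8] z 61.5 yaw 97.32 F [ 0.2 -0.3 -1.2] w 0.0599 8.000045226799557
top b 42 [-192.5 -169.8] r 9.0 ztop 0.1276
top y 188 [-298.   215.4] r 17.0 ztop 0.1247
```

Request:
{"name": "step_arm", "arguments": {
  "deltas": [
    {"dp":[0.25,0.3,0.02],"twist":0},
    {"dp":[0.5,0.65,0],"twist":0},
    {"dp":[0.6,0.75,0],"twist":0},
    {"dp":[0.5,0.65,0],"twist":0},
    {"dp":[0.3,0.4,0],"twist":0},
    {"dp":[0.15,0.12,0],"twist":0},
    {"dp":[0.1,0,0],"twist":0},
    {"dp":[0,0,0],"twist":0}
  ]
}}

```text
time_s: 7.25
ee_pos: [0.6234, -0.0189, 0.061]
eef_rot: [3.14, 0.0, 1.696]
force: [1.5, 1.8, 4.7]
grip_width: 0.0603
grip_force: 8.0
```

```bash
python3 -c "
from h import *
st()"
```

```text
t 7.25 dock [-107.8   -0.9] z 61.0 yaw 97.18 F [1.5 1.8 4.7] w 0.0603 8.000707464489096
```

Request:
{"name": "step_arm", "arguments": {
  "deltas": [
    {"dp":[0.3,0,0],"twist":0},
    {"dp":[0.5,-0.02,0],"twist":0},
    {"dp":[0.6,0,0],"twist":0},
    {"dp":[0.45,0,0],"twist":0},
    {"dp":[0.2,0,0],"twist":0},
    {"dp":[0,0,0],"twist":0}
  ]
}}

```text
time_s: 7.85
ee_pos: [0.6113, 0.0638, 0.0606]
eef_rot: [-3.142, -0.0, 1.698]
force: [-0.5, 2.6, 4.4]
grip_width: 0.0599
grip_force: 8.0
```

Request:
{"name": "step_arm", "arguments": {
  "deltas": [
    {"dp":[0,0,0],"twist":0},
    {"dp":[0,0,0],"twist":0},
    {"dp":[0,0,0],"twist":0},
    {"dp":[0,0,0],"twist":0}
  ],
  "gripper": 1
}}

```text
time_s: 8.25
ee_pos: [0.6113, 0.0628, 0.0604]
eef_rot: [-3.141, -0.0, 1.696]
force: [0.6, -0.1, -0.6]
grip_width: 0.0884
grip_force: 0.0
```

```bash
python3 -c "
from h import *
st()"
```

```text
t 8.25 dock [-25.3   0.9] z 60.4 yaw 97.2 F [ 0.6 -0.1 -0.6] w 0.0884 0.0
```

Request:
{"name": "step_arm", "arguments": {
  "deltas": [
    {"dp":[0,0,-0.5],"twist":0},
    {"dp":[0,0,-1],"twist":0},
    {"dp":[-0.3,0,-1],"twist":0},
    {"dp":[-0.85,-0.7,-0.25],"twist":0},
    {"dp":[-0.85,-0.7,0],"twist":0},
    {"dp":[-0.85,-0.7,0],"twist":0},
    {"dp":[-0.85,-0.7,0],"twist":0},
    {"dp":[-0.85,-0.7,0],"twist":0},
    {"dp":[-0.85,-0.7,0],"twist":0},
    {"dp":[-0.85,-0.7,0],"twist":0},
    {"dp":[-0.65,-0.47,0],"twist":0},
    {"dp":[0,0,0],"twist":0}
  ]
}}

```text
time_s: 9.45
ee_pos: [0.4313, -0.2404, 0.1708]
eef_rot: [-3.142, 0.0, 1.693]
force: [-0.5, 0.3, -0.2]
grip_width: 0.094
grip_force: 0.0
```

```bash
python3 -c "
from h import *
st(); caps(); caps('top')"
```

```text
t 9.45 dock [-303.5  217.4] z 170.8 yaw 97.0 F [-0.5  0.3 -0.2] w 0.094 0.0
wrist y 1828 [-300.7  216.3] r 17.0 ztop 0.1224
top b 177 [-21.9   1.1] r 16.4 ztop 0.1244
top r 184 [-119.5  203.7] r 16.8 ztop 0.1253
```

Request:
{"name": "step_arm", "arguments": {
  "deltas": [
    {"dp":[0.05,0,0.5],"twist":0},
    {"dp":[0,0,0.9],"twist":0},
    {"dp":[0,0,0.8],"twist":0},
    {"dp":[0,0,0.4],"twist":0},
    {"dp":[0,0,0.17],"twist":0},
    {"dp":[0,0,0],"twist":0}
  ]
}}

```text
time_s: 10.15
ee_pos: [0.4329, -0.2349, 0.0595]
eef_rot: [-3.141, -0.001, 1.698]
force: [0.6, 0.3, -0.2]
grip_width: 0.0943
grip_force: 0.0
```

Request:
{"name": "step_arm", "arguments": {
  "deltas": [
    {"dp":[0,0,0],"twist":0},
    {"dp":[0,0,0],"twist":0},
    {"dp":[0,0,0],"twist":0},
    {"dp":[0,0,0],"twist":0},
    {"dp":[0,0,0],"twist":0}
  ],
  "gripper": 0,
  "squeeze": 10
}}

```text
time_s: 10.65
ee_pos: [0.4328, -0.2358, 0.0601]
eef_rot: [3.141, 0.0, 1.697]
force: [-0.0, -0.2, 2.7]
grip_width: 0.0596
grip_force: 10.0
```

```bash
python3 -c "
from h import *
st()"
```

```text
t 10.65 dock [-299.1  215.4] z 60.1 yaw 97.22 F [-0.  -0.2  2.7] w 0.0596 10.000329009117195
```

Request:
{"name": "step_arm", "arguments": {
  "deltas": [
    {"dp":[0.26,0.3,0],"twist":0},
    {"dp":[0.51,0.6,0],"twist":0},
    {"dp":[0.73,0.85,0],"twist":0},
    {"dp":[0.77,0.9,0],"twist":0},
    {"dp":[0.77,0.9,0],"twist":0},
    {"dp":[0.73,0.85,0],"twist":0},
    {"dp":[0.51,0.6,0],"twist":0},
    {"dp":[0.26,0.3,0],"twist":0},
    {"dp":[0.06,0.08,0],"twist":0},
    {"dp":[0,0,0],"twist":0},
    {"dp":[0,0,0],"twist":0}
  ]
}}

```text
time_s: 11.75
ee_pos: [0.6231, -0.0262, 0.0602]
eef_rot: [3.141, -0.0, 1.697]
force: [0.9, 1.5, 3.5]
grip_width: 0.0601
grip_force: 10.0
```

```bash
python3 -c "
from h import *
st()"
```

```text
t 11.75 dock [-115.1    0.3] z 60.2 yaw 97.22 F [0.9 1.5 3.5] w 0.0601 10.000344390537066
```

Request:
{"name": "step_arm", "arguments": {
  "deltas": [
    {"dp":[0.25,0,0],"twist":0},
    {"dp":[0.25,0,0],"twist":0},
    {"dp":[0.2,0,0],"twist":0},
    {"dp":[0.25,0,0],"twist":0},
    {"dp":[0.3,0,0],"twist":0},
    {"dp":[0.35,0,0],"twist":0},
    {"dp":[0.35,0,0],"twist":0},
    {"dp":[0.2,0,0],"twist":0},
    {"dp":[0.13,0,0],"twist":0},
    {"dp":[0,0,0],"twist":0}
  ]
}}

```text
time_s: 12.75
ee_pos: [0.6114, 0.0654, 0.06]
eef_rot: [3.141, -0.0, 1.698]
force: [-1.3, 3.0, 7.0]
grip_width: 0.0599
grip_force: 10.0
```

Request:
{"name": "step_arm", "arguments": {
  "deltas": [
    {"dp":[0,0,0],"twist":0},
    {"dp":[0,0,0],"twist":0},
    {"dp":[0,0,0],"twist":0},
    {"dp":[0,0,0],"twist":0}
  ],
  "gripper": 1
}}

```text
time_s: 13.15
ee_pos: [0.6114, 0.0643, 0.0596]
eef_rot: [-3.141, -0.0, 1.697]
force: [0.9, -0.2, 0.5]
grip_width: 0.0884
grip_force: 0.0
```

```bash
python3 -c "
from h import *
st()"
```

```text
t 13.15 dock [-23.8   0.6] z 59.6 yaw 97.22 F [ 0.9 -0.2  0.5] w 0.0884 0.0
```

Request:
{"name": "step_arm", "arguments": {
  "deltas": [
    {"dp":[0,0,-0.5],"twist":0},
    {"dp":[0,0,-1],"twist":0},
    {"dp":[-0.1,0,-1],"twist":0},
    {"dp":[-0.4,-0.6,-0.25],"twist":0},
    {"dp":[-0.4,-0.9,0],"twist":0},
    {"dp":[-0.4,-0.9,0],"twist":0},
    {"dp":[-0.4,-0.9,0],"twist":0},
    {"dp":[-0.4,-0.9,0],"twist":0},
    {"dp":[-0.3,-0.6,0],"twist":0},
    {"dp":[0,-0.29,0],"twist":0},
    {"dp":[0,0,0],"twist":0}
  ]
}}

```text
time_s: 14.25
ee_pos: [0.4212, -0.0565, 0.1702]
eef_rot: [3.141, 0.0, 1.696]
force: [0.1, -0.8, -0.3]
grip_width: 0.0939
grip_force: 0.0
```

```bash
python3 -c "
from h import *
st(); caps(); caps('top'); im,d,P=caps('scene'); cv2.imwrite('pics/s2.png',im[:,:,::-1])"
```

```text
t 14.25 dock [-119.8  204.4] z 170.2 yaw 97.16 F [ 0.1 -0.8 -0.3] w 0.0939 0.0
wrist y 1608 [-25.    3.7] r 16.5 ztop 0.1222
wrist r 1823 [-121.8  205. ] r 17.0 ztop 0.1224
top b 46 [-192.7 -169.5] r 8.6 ztop 0.1277
top y 183 [-22.    0.2] r 16.8 ztop 0.125
scene b 72 [-195.9 -170.1] r 9.9 ztop 0.1258
scene y 172 [-24.6  -0.8] r 18.4 ztop 0.1217
scene r 100 [-123.1  203.1] r 16.6 ztop 0.1226
```

View pics/s2.png

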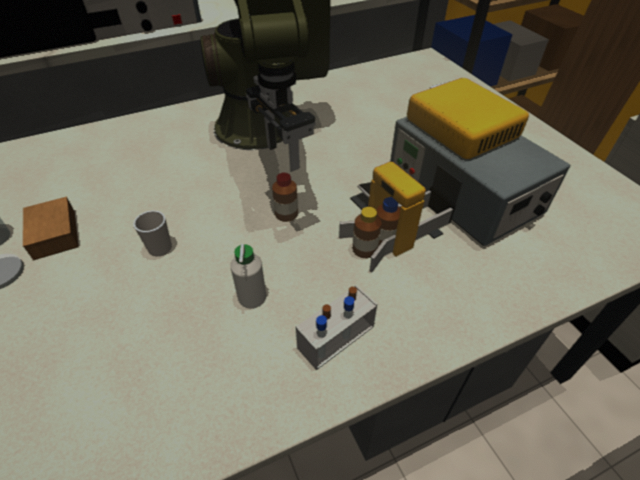

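Blue (390,215) stands upright under the arch with yellow (368,232) directly behind it, and the bystanders have not moved. Red (284,200) is directly below the gripper.

Request:
{"name": "step_arm", "arguments": {
  "deltas": [
    {"dp":[-0.03,0,0.5],"twist":0},
    {"dp":[0,0,0.9],"twist":0},
    {"dp":[0,0,0.8],"twist":0},
    {"dp":[0,0,0.4],"twist":0},
    {"dp":[0,0,0.16],"twist":0},
    {"dp":[0,0,0],"twist":0}
  ]
}}

```text
time_s: 15.0
ee_pos: [0.422, -0.0573, 0.0589]
eef_rot: [-3.14, -0.001, 1.698]
force: [-0.7, 0.8, 0.3]
grip_width: 0.0942
grip_force: 0.0
```

Request:
{"name": "step_arm", "arguments": {
  "deltas": [
    {"dp":[0,0,0],"twist":0},
    {"dp":[0,0,0],"twist":0},
    {"dp":[0,0,0],"twist":0},
    {"dp":[0,0,0],"twist":0},
    {"dp":[0,0,0],"twist":0}
  ],
  "gripper": 0,
  "squeeze": 12
}}

```text
time_s: 15.5
ee_pos: [0.4219, -0.0577, 0.0597]
eef_rot: [3.141, 0.0, 1.697]
force: [-0.8, -0.4, 2.5]
grip_width: 0.0595
grip_force: 12.0
```

Request:
{"name": "step_arm", "arguments": {
  "deltas": [
    {"dp":[0,0.3,0],"twist":0},
    {"dp":[0,0.6,0],"twist":0},
    {"dp":[0,0.85,0],"twist":0},
    {"dp":[0,0.85,0],"twist":0},
    {"dp":[0,0.85,0],"twist":0},
    {"dp":[0,0.75,0],"twist":0},
    {"dp":[0,0.5,0],"twist":0},
    {"dp":[0,0.3,0],"twist":0},
    {"dp":[0,0.1,0],"twist":0},
    {"dp":[0,0,0],"twist":0},
    {"dp":[0,0,0],"twist":0}
  ]
}}

```text
time_s: 16.6
ee_pos: [0.6244, -0.032, 0.0597]
eef_rot: [3.141, 0.0, 1.697]
force: [2.8, 0.7, 2.6]
grip_width: 0.0597
grip_force: 12.0
```

```bash
python3 -c "
from h import *
st()"
```

```text
t 16.6 dock [-121.    -0.2] z 59.7 yaw 97.23 F [2.8 0.7 2.6] w 0.0597 12.000469601189252
```

Request:
{"name": "step_arm", "arguments": {
  "deltas": [
    {"dp":[0.3,0,0],"twist":0},
    {"dp":[0.35,0,0],"twist":0},
    {"dp":[0.25,0,0],"twist":0},
    {"dp":[0.2,0,0],"twist":0},
    {"dp":[0.3,0,0],"twist":0},
    {"dp":[0.35,0,0],"twist":0},
    {"dp":[0.35,0,0],"twist":0},
    {"dp":[0.25,0,0],"twist":0},
    {"dp":[0.1,0,0],"twist":0},
    {"dp":[0,0,0],"twist":0}
  ]
}}

```text
time_s: 17.6
ee_pos: [0.6117, 0.0664, 0.0596]
eef_rot: [3.141, -0.0, 1.698]
force: [-0.3, 2.7, 5.5]
grip_width: 0.0597
grip_force: 12.0
```

Request:
{"name": "step_arm", "arguments": {
  "deltas": [
    {"dp":[0,0,0],"twist":0},
    {"dp":[0,0,0],"twist":0},
    {"dp":[0,0,0],"twist":0},
    {"dp":[0,0,0],"twist":0}
  ],
  "gripper": 1
}}

```text
time_s: 18.0
ee_pos: [0.6117, 0.0652, 0.0592]
eef_rot: [-3.141, -0.0, 1.697]
force: [-0.0, -0.7, -0.6]
grip_width: 0.0883
grip_force: 0.0
```

```bash
python3 -c "
from h import *
st()"
```

```text
t 18.0 dock [-22.9   0.2] z 59.2 yaw 97.22 F [-0.  -0.7 -0.6] w 0.0883 0.0
```

Request:
{"name": "step_arm", "arguments": {
  "deltas": [
    {"dp":[-0.3,0,0],"twist":0},
    {"dp":[-0.5,0,0],"twist":0},
    {"dp":[-0.4,0,0],"twist":0},
    {"dp":[0,0,0],"twist":0}
  ]
}}

```text
time_s: 18.4
ee_pos: [0.6181, 0.0153, 0.0594]
eef_rot: [3.142, 0.0, 1.695]
force: [-0.2, -0.8, -0.9]
grip_width: 0.0937
grip_force: 0.0
```

Request:
{"name": "step_arm", "arguments": {
  "deltas": [
    {"dp":[0,0,0],"twist":0},
    {"dp":[0,0,0],"twist":0},
    {"dp":[0,0,0.3],"twist":0},
    {"dp":[0,0,0.3],"twist":0},
    {"dp":[0,0,0],"twist":0},
    {"dp":[0,0,0],"twist":0},
    {"dp":[0,0,0],"twist":0},
    {"dp":[0,0,0],"twist":0}
  ],
  "gripper": -1
}}

```text
time_s: 19.2
ee_pos: [0.6181, 0.0177, 0.0358]
eef_rot: [3.141, 0.0, 1.697]
force: [0.1, 0.5, 0.6]
grip_width: 0.0333
grip_force: 0.0
```

```bash
python3 -c "
from h import *
st(); im,d,P=caps('scene'); caps('top'); cv2.imwrite('pics/s3.png',cv2.resize(im[100:300,280:480,::-1],(600,600)))"
```

```text
t 19.2 dock [-70.9  -0.2] z 35.8 yaw 97.23 F [0.1 0.5 0.6] w 0.0333 0.0
scene b 83 [-258.3 -178.5] r 9.9 ztop 0.1259
scene y 141 [35.1 -0.3] r 18.1 ztop 0.122
top b 159 [99.6  0.1] r 16.5 ztop 0.1257
```

View pics/s3.png

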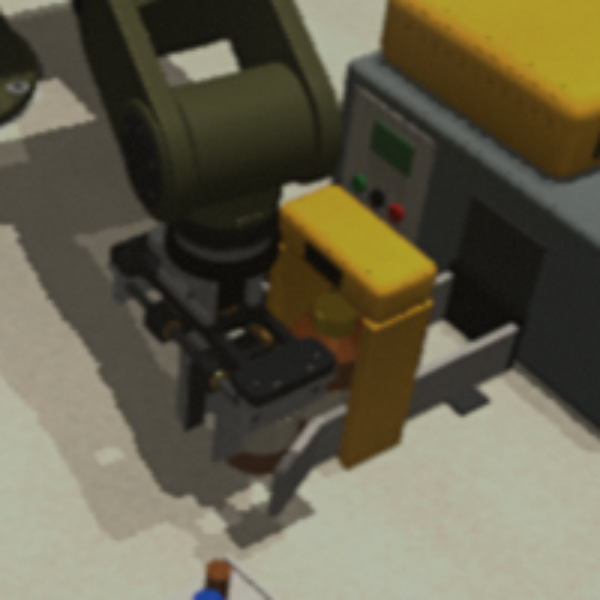

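The gripper is behind red with the fingers closing. Yellow is under the arch, and the gripper body is in front of it. Next I push low until the body is just short of the arch.

Request:
{"name": "step_arm", "arguments": {
  "deltas": [
    {"dp":[0,0,0],"twist":0},
    {"dp":[0,0,0],"twist":0},
    {"dp":[0,0,0],"twist":0},
    {"dp":[0.1,0,0],"twist":0},
    {"dp":[0.1,0,0],"twist":0},
    {"dp":[0.1,0,0],"twist":0},
    {"dp":[0.15,0,0],"twist":0},
    {"dp":[0.15,0,0],"twist":0},
    {"dp":[0.15,0,0],"twist":0},
    {"dp":[0.15,0,0],"twist":0},
    {"dp":[0.15,0,0],"twist":0},
    {"dp":[0.15,0,0],"twist":0}
  ]
}}

```text
time_s: 20.5
ee_pos: [0.6118, 0.0658, 0.0355]
eef_rot: [-3.142, 0.0, 1.697]
force: [0.1, -3.8, 1.0]
grip_width: 0.0008
grip_force: 1.6
```

```bash
python3 -c "
from h import *
st(); caps('top')"
```

```text
t 20.5 dock [-22.4   0. ] z 35.5 yaw 97.23 F [ 0.1 -3.8  1. ] w 0.0008 1.5806101262569427
top b 178 [136.8   0.3] r 16.6 ztop 0.1249
top y 35 [88.2 -4.6] r 13.4 ztop 0.1252
```

Pushing low takes the gripper body up to the arch. For the last ~33 mm the fingertips have to press at about z = 88 mm, so that the body (97 mm above the tips) clears the 183 mm beam while the tips still meet the 90 mm bottle wall. I'll back off, rise, and check the height.

Request:
{"name": "step_arm", "arguments": {
  "deltas": [
    {"dp":[-0.15,0,0],"twist":0},
    {"dp":[-0.1,0,0],"twist":0},
    {"dp":[0,0,-0.5],"twist":0},
    {"dp":[0,0,-0.5],"twist":0},
    {"dp":[0,0,-0.32],"twist":0},
    {"dp":[0,0,0],"twist":0},
    {"dp":[0,0,0],"twist":0},
    {"dp":[0,0,0],"twist":0}
  ]
}}

```text
time_s: 21.35
ee_pos: [0.6126, 0.0553, 0.0871]
eef_rot: [-3.14, -0.0, 1.697]
force: [-0.3, -1.6, 0.3]
grip_width: 0.0003
grip_force: 0.0
```

```bash
python3 -c "
from h import *
st(); im,d,P=caps('top')
m=(np.hypot(P[...,0]-.6025,P[...,1]-.137)<.03)&(P[...,2]>.15); print('arch z',np.median(P[m][:,2]), 'bench',np.median(P[150:190,420:480,2]))
c=ctrl.get_obs(); im,d,P=caps('wrist')"
```

```text
t 21.35 dock [-32.9   0.5] z 87.1 yaw 97.22 F [-0.3 -1.6  0.3] w 0.0003 0.0
top b 184 [138.    0.2] r 16.6 ztop 0.1259
top y 43 [87.9 -4.5] r 13.5 ztop 0.1252
arch z 0.18445682660105422 bench 0.0003532735579873103
wrist y 65 [92.3 -3.6] r 5.2 ztop 0.1227
wrist r 31 [ 1.7 -0.4] r 4.4 ztop 0.122
```

Request:
{"name": "step_arm", "arguments": {
  "deltas": [
    {"dp":[0,0,-0.03],"twist":0},
    {"dp":[0.1,0,0],"twist":0},
    {"dp":[0.1,0,0],"twist":0},
    {"dp":[0.1,0,0],"twist":0},
    {"dp":[0.07,0,0],"twist":0},
    {"dp":[0.07,0,0],"twist":0},
    {"dp":[0.07,0,0],"twist":0},
    {"dp":[0.07,0,0],"twist":0}
  ]
}}

```text
time_s: 22.25
ee_pos: [0.6102, 0.0784, 0.0895]
eef_rot: [3.142, 0.0, 1.697]
force: [0.1, -3.9, 0.4]
grip_width: 0.0003
grip_force: 1.7
```

```bash
python3 -c "
from h import *
st(); im,d,P=caps('top'); im,d,P=caps('scene'); cv2.imwrite('pics/s4.png',cv2.resize(im[120:300,320:480,::-1],(533,600)))"
```

```text
t 22.25 dock [-9.7  0. ] z 89.5 yaw 97.22 F [ 0.1 -3.9  0.4] w 0.0003 1.7040252436709125
top b 179 [1.481e+02 1.000e-01] r 16.9 ztop 0.1252
top y 39 [99.1 -5.1] r 12.4 ztop 0.1263
scene b 73 [-195.4 -171. ] r 9.6 ztop 0.1258
scene r 20 [17.2 -1.6] r 9.5 ztop 0.1225
```

View pics/s4.png

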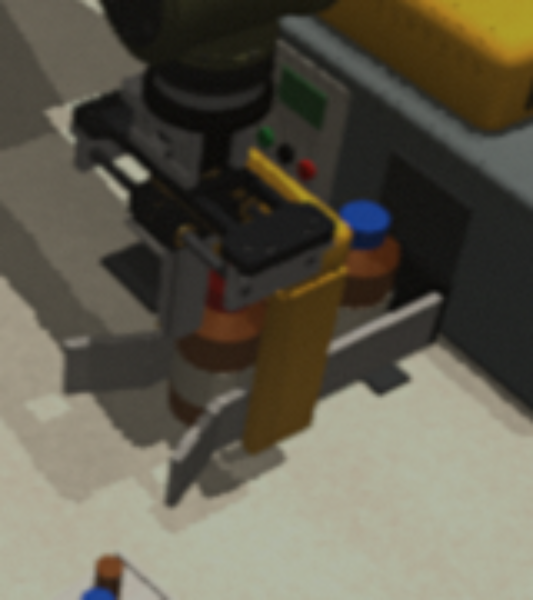

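The high push works: blue advanced from 138 to 148 mm, red and blue stand upright, and the gripper body rides over the beam. I'll lower 1.5 mm and continue.

Request:
{"name": "step_arm", "arguments": {
  "deltas": [
    {"dp":[-0.03,0,0.04],"twist":0},
    {"dp":[0.03,0,0],"twist":0},
    {"dp":[0.06,0,0],"twist":0},
    {"dp":[0.07,0,0],"twist":0},
    {"dp":[0.07,0,0],"twist":0},
    {"dp":[0.07,0,0],"twist":0},
    {"dp":[0.07,0,0],"twist":0}
  ]
}}

```text
time_s: 23.05
ee_pos: [0.6084, 0.0921, 0.0878]
eef_rot: [-3.142, 0.0, 1.697]
force: [-0.6, -3.7, 0.3]
grip_width: 0.0005
grip_force: 1.6
```

```bash
python3 -c "
from h import *
st(); caps('top'); im,d,P=caps('scene')"
```

```text
t 23.05 dock [4.2 0. ] z 87.8 yaw 97.24 F [-0.6 -3.7  0.3] w 0.0005 1.5606895167911716
top b 184 [ 1.628e+02 -1.000e-01] r 17.4 ztop 0.1247
top y 29 [115.7  -4.2] r 11.3 ztop 0.1241
scene b 73 [-194.9 -169.6] r 9.9 ztop 0.126
scene r 20 [32.2 -0.5] r 9.1 ztop 0.1218
```

Request:
{"name": "step_arm", "arguments": {
  "deltas": [
    {"dp":[0.06,0,0],"twist":0},
    {"dp":[0.05,0,0],"twist":0},
    {"dp":[0.04,0,0],"twist":0},
    {"dp":[0.03,0,0],"twist":0},
    {"dp":[0,0,0],"twist":0},
    {"dp":[0,0,0],"twist":0}
  ]
}}

```text
time_s: 23.75
ee_pos: [0.6079, 0.0963, 0.0879]
eef_rot: [-3.141, 0.003, 1.695]
force: [0.8, -23.5, 0.8]
grip_width: 0.0008
grip_force: 11.6
```

```bash
python3 -c "
from h import *
st(); caps('top'); im,d,P=caps('scene')"
```

```text
t 23.75 dock [8.3 0. ] z 87.9 yaw 97.12 F [  0.8 -23.5   0.8] w 0.0008 11.588318298072409
top b 187 [167.9   0.9] r 17.0 ztop 0.1251
top y 21 [121.3  -3.9] r 10.1 ztop 0.1253
scene b 74 [-194.3 -171. ] r 10.5 ztop 0.1258
scene r 24 [37.2 -1.9] r 10.3 ztop 0.1218
```

Request:
{"name": "step_arm", "arguments": {
  "deltas": [
    {"dp":[-0.06,0,0],"twist":0},
    {"dp":[-0.06,0,0],"twist":0},
    {"dp":[-0.1,0,0],"twist":0},
    {"dp":[-0.3,0,0],"twist":0},
    {"dp":[-0.8,0,0],"twist":0},
    {"dp":[-1,0,-0.5],"twist":0},
    {"dp":[-0.5,0,-1],"twist":0},
    {"dp":[0,0,-1],"twist":0},
    {"dp":[0,0,0],"twist":0}
  ]
}}

```text
time_s: 24.75
ee_pos: [0.6237, -0.0143, 0.1938]
eef_rot: [3.133, 0.002, 1.696]
force: [0.1, 0.5, -0.4]
grip_width: 0.0006
grip_force: 0.0
```

```bash
python3 -c "
from h import *
st(); caps('top'); caps('wrist'); im,d,P=caps('scene'); cv2.imwrite('pics/s5.png',cv2.resize(im[120:300,320:520,::-1],(660,594)))
# bottle walls/cap profile along lane
L=np.stack([(P[...,:2]-O)@EX*1000,(P[...,:2]-O)@EY*1000],-1)
"
```

```text
t 24.75 dock [-103.3   -1.8] z 193.8 yaw 97.16 F [ 0.1  0.5 -0.4] w 0.0006 0.0
top b 187 [167.6   1.2] r 17.1 ztop 0.125
top y 190 [108.4  -4.5] r 17.4 ztop 0.1242
wrist b 497 [-194.7 -169.8] r 10.0 ztop 0.1261
wrist y 163 [ 24.9 -50. ] r 7.5 ztop 0.1274
scene b 73 [-194.7 -170.4] r 9.5 ztop 0.1256
scene r 64 [43.7 -1.6] r 15.6 ztop 0.1224
```

View pics/s5.png

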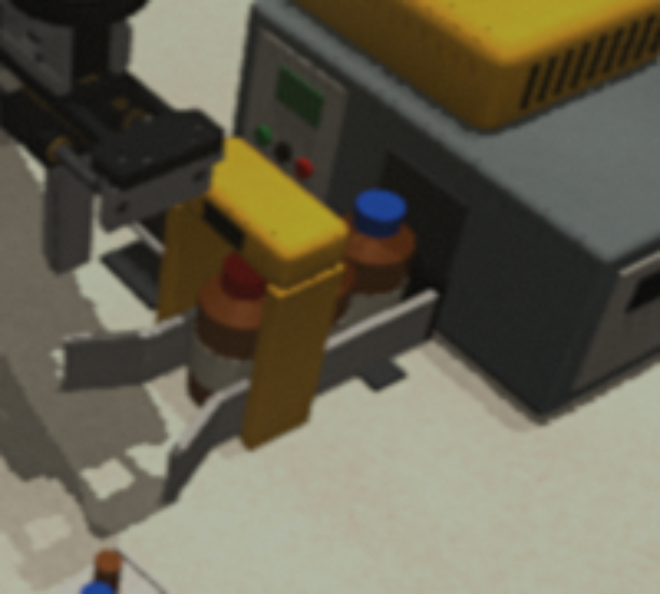

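Blue (380,205) and red (243,275) stand upright, with yellow hidden under the beam. The 23 N stop could be the arch rather than the end stop, so I'll measure the bottles relative to the dock from close up.

```bash
python3 -c "
from h import *
c=ctrl.get_calibration('wrist'); print(c['fx'],c['fy'],np.round(c['hand_eye'],3))
for cam in ['top','scene']:
    im,d,P=cloud(cam)
    X=(P[...,:2]-O)@EX*1000; Y=(P[...,:2]-O)@EY*1000; Z=P[...,2]*1000
    h=lambda m,a: np.round(np.percentile(a[m],[1,5,50,95,99]),1) if m.sum()>5 else None
    m=(Z>176)&(Z<192)&(abs(Y)<62)&(X>0)&(X<95); print(cam,'arch X',h(m,X),'Y',h(m,Y),m.sum())
    m=(Z>155)&(Z<168)&(abs(Y)<100)&(X>190)&(X<300); print('housing front X',h(m,X),m.sum())
    m=(Z>52)&(Z<66)&(abs(Y)<30)&(X>190)&(X<215); print('stop top X',h(m,X),m.sum())
    m=(Z>114)&(Z<130)&(abs(Y)<25)&(X>140)&(X<200); print('blue cap X',h(m,X),'Y',h(m,Y),m.sum())
    m=(Z>114)&(Z<130)&(abs(Y)<25)&(X>88)&(X<135); print('yel cap X',h(m,X),'Y',h(m,Y),m.sum())
    m=(Z>60)&(Z<88)&(abs(Y)<35)&(X>-20)&(X<60); print('red wall X',h(m,X),'Y',h(m,Y),m.sum())
"
```

```text
344.6334305175444 344.6334305175444 [[-0.001 -0.961 -0.276  0.08 ]
 [ 1.    -0.001 -0.001 -0.   ]
 [ 0.001 -0.276  0.961 -0.181]
 [ 0.     0.     0.     1.   ]]
top arch X [22.9 25.  49.3 73.7 76.4] Y [-56.4 -51.4   0.8  52.9  57.7] 1402
housing front X [210.4 212.4 234.8 293.4 298.7] 2148
stop top X [201.9 202.3 205.9 209.1 209.2] 80
blue cap X [151.4 153.2 167.1 181.4 183.1] Y [-14.8 -12.6   1.1  14.4  16.6] 185
yel cap X [ 92.3  93.8 107.8 121.7 124.5] Y [-18.9 -17.2  -3.5   9.8  12.3] 187
red wall X [18.9 18.9 22.3 30.2 30.5] Y [-23.6 -19.8   7.8  22.2  22.8] 23
scene arch X [19.9 22.1 45.  68.9 72.4] Y [-56.7 -54.8 -14.2  36.6  48.6] 809
housing front X [207.3 209.2 233.8 292.1 298.2] 1535
stop top X [198.1 198.8 202.3 207.8 208.8] 46
blue cap X [148.  149.2 161.9 177.  178.6] Y [-15.7 -14.2  -0.9  13.7  16.2] 131
yel cap X None Y None 0
red wall X [14.9 15.9 20.9 35.4 37.6] Y [-28.8 -27.2 -15.1  11.4  18.1] 172
```

Both cameras put blue about 4–5 mm short of the stop. The upper part of the fingers seems to hit the arch before red is flush. I'll get the finger profile from the depth data.

```bash
python3 -c "
from h import *
o=ctrl.get_obs(); e=o['ee_pos']; ex=dk(e); z0=e[2]*1000
for cam in ['scene','top','wrist']:
    im,d,P=cloud(cam); 
    X=(P[...,:2]-O)@EX*1000-ex[0]; Y=(P[...,:2]-O)@EY*1000-ex[1]; Z=P[...,2]*1000-z0
    if cam=='wrist': cv2.imwrite('pics/w5.png',im[:,:,::-1])
    for a in range(-5,125,10):
        m=(Z>=a)&(Z<a+10)&(abs(X)<70)&(abs(Y)<100)&(d>0)
        if m.sum()>8: print(cam,a,m.sum(),'X',np.percentile(X[m],[2,98]).round(1),'Y',np.percentile(Y[m],[2,98]).round(1))
"
```

```text
scene 5 40 X [-10.5   7.3] Y [-13.1  10. ]
scene 15 56 X [-11.2   8.4] Y [-13.1   8.9]
scene 25 59 X [-10.9   7.8] Y [-13.2  10.6]
scene 35 63 X [-10.7   7.6] Y [-13.3  11.6]
scene 45 64 X [-11.1   6.8] Y [-13.   10.7]
scene 55 61 X [-10.4   8.4] Y [-13.2  11.4]
scene 65 47 X [-10.9   1.1] Y [-13.5  11.1]
scene 75 26 X [-11.3  -5.1] Y [-13.2   2.4]
scene 95 173 X [-34.3  29.9] Y [-81.  75.]
scene 105 427 X [-34.8  29.2] Y [-81.   74.6]
scene 115 483 X [-34.9  24.6] Y [-86.8  74.8]
top 105 28 X [-26.5  29.4] Y [-62.3  54.6]
top 115 35 X [-25.3  28.6] Y [-58.3  56.7]
wrist -5 37 X [6.8 9. ] Y [-4.5  5. ]
wrist 5 290 X [6.9 9.3] Y [-11.1  11.4]
wrist 15 388 X [6.9 9.2] Y [-11.6  11.8]
wrist 25 503 X [-1.2  9.3] Y [-11.7  11.8]
wrist 35 575 X [-6.2  9.3] Y [-11.8  12. ]
wrist 45 660 X [7.  9.3] Y [-11.9  12. ]
wrist 55 798 X [6.9 9.3] Y [-12.   12.1]
wrist 65 275 X [-1.7  9.3] Y [-2.4  2.4]
wrist 75 25 X [8.  9.2] Y [-2.3  2.3]
wrist 85 22 X [-10.9  -7.2] Y [-1.8  1.7]
wrist 95 4147 X [-10.5  33.2] Y [-77.8  77.6]
wrist 105 16707 X [-2.4 33.2] Y [-73.4  73.4]
wrist 115 31912 X [ 9.7 33. ] Y [-71.9  72.2]
```

View pics/w5.png

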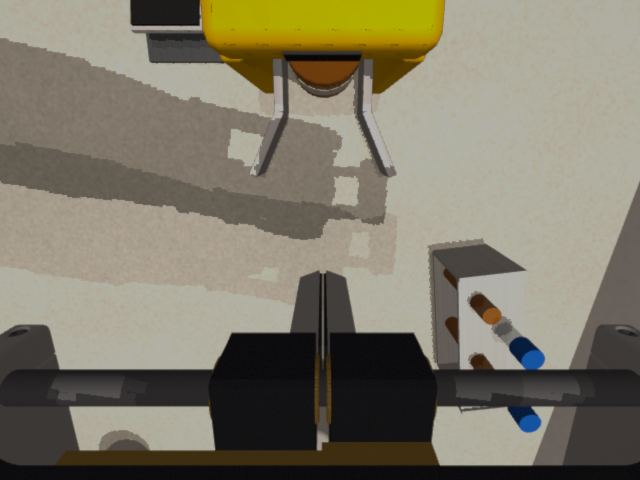

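```bash
python3 -c "
from h import *
o=ctrl.get_obs(); e=o['ee_pos']; ex=dk(e); z0=e[2]*1000
for cam in ['wrist','scene']:
    im,d,P=cloud(cam)
    X=(P[...,:2]-O)@EX*1000-ex[0]; Y=(P[...,:2]-O)@EY*1000-ex[1]; Z=P[...,2]*1000-z0
    for a,b in [(-40,-12),(-12,-9),(9.5,11),(11,14),(14,18),(18,25),(25,30),(30,40)]:
        m=(X>a)&(X<b)&(abs(Y)<100)&(Z>20)&(d>0)
        if m.sum()>5: print(cam,a,b,m.sum(),'Z',np.percentile(Z[m],[0,2,10,50]).round(1),'Y',np.percentile(Y[m],[2,98]).round(1))
    if cam=='wrist':
        X+=ex[0];Y+=ex[1];Z+=z0
        m=(Z>170)&(Z<190)&(abs(Y)<50)&(X<95)&(X>0);print('arch front',np.percentile(X[m],[1,5,50]),m.sum(),Z[m].max())
        m=(Z>60)&(Z<88)&(abs(Y)<10)&(X<45)&(X>0);print('red back',np.percentile(X[m],[1,5,50]),m.sum())
        m=(Z>150)&(Z<172)&(abs(Y)<40)&(X<30)&(X>0);print('arch face',np.percentile(X[m],[1,5,50]),m.sum())
"
```

```text
wrist -40 -12 38 Z [ 98.6  98.8  99.3 100.3] Y [-73.1 -71.3]
wrist -12 -9 133 Z [ 91.6  92.1  99.1 101.3] Y [-73.   72.9]
wrist 9.5 11 648 Z [ 45.7 104.6 106.  112.5] Y [-73.2  73.6]
wrist 11 14 1074 Z [105.2 106.4 108.2 113.6] Y [-73.2  73.5]
wrist 14 18 5900 Z [108.4 111.3 115.3 124.9] Y [-72.5  73. ]
wrist 18 25 24618 Z [ 98.2 103.9 116.1 123.6] Y [-69.8  72. ]
wrist 25 30 15899 Z [ 98.6 102.3 110.7 115.3] Y [-72.5  72.9]
wrist 30 40 14263 Z [ 98.3 102.1 105.2 114.8] Y [-73.9  75.5]
arch front [18.5412911  19.94163451 28.33495055] 11540 187.22820187627158
red back [15.86305889 16.02932735 16.61293465] 138
arch face [18.29455789 18.38128497 19.83114449] 809
scene -40 -12 4196 Z [ 97.4 105.4 116.  197. ] Y [-85.9  94. ]
scene -12 -9 518 Z [ 20.3  24.4  38.9 141.5] Y [-86.2  93.8]
scene 9.5 11 154 Z [ 98.7 107.3 139.2 277.8] Y [-82.1  78.5]
scene 11 14 332 Z [100.8 112.  132.3 268.3] Y [-86.3  79.3]
scene 14 18 477 Z [ 98.5 109.4 130.8 236.6] Y [-87.7  78.7]
scene 18 25 654 Z [ 98.2 109.4 133.2 279.1] Y [-87.1  76.9]
scene 25 30 368 Z [ 98.5 104.8 137.7 290.2] Y [-87.6  77.2]
scene 30 40 706 Z [ 99.  124.3 248.8 292.6] Y [-80.2  76. ]
```

The wrist view shows red's back at 16 mm and the arch face at about 18.4 mm in my frame. The fingers are slightly wider than their 16 mm pads, so they touched the arch while the recessed pad line still held red ~2 mm short. I'll push again offset sideways, so that the solid finger meets the bottle's back.

Request:
{"name": "step_arm", "arguments": {
  "deltas": [
    {"dp":[0.5,-0.2,0.5],"twist":0},
    {"dp":[0.5,0,0.8],"twist":0},
    {"dp":[0.5,0,0.8],"twist":0},
    {"dp":[0,0,0.4],"twist":0},
    {"dp":[0,0,0.13],"twist":0},
    {"dp":[0,0,0],"twist":0},
    {"dp":[0,0,0],"twist":0}
  ]
}}

```text
time_s: 25.95
ee_pos: [0.6069, 0.0453, 0.0837]
eef_rot: [3.14, 0.0, 1.697]
force: [0.1, -0.2, -0.0]
grip_width: 0.0004
grip_force: 0.0
```

```bash
python3 -c "
from h import *
st()"
```

```text
t 25.95 dock [-42.1   7.4] z 83.7 yaw 97.2 F [ 0.1 -0.2 -0. ] w 0.0004 0.0
```

Request:
{"name": "step_arm", "arguments": {
  "deltas": [
    {"dp":[0,0,-0.11],"twist":0},
    {"dp":[0.25,0,0],"twist":0},
    {"dp":[0.25,0,0],"twist":0},
    {"dp":[0,0,0],"twist":0},
    {"dp":[0,0,0],"twist":0}
  ]
}}

```text
time_s: 26.45
ee_pos: [0.6037, 0.0659, 0.0871]
eef_rot: [3.142, 0.0, 1.698]
force: [1.2, 0.8, -0.8]
grip_width: 0.0005
grip_force: 0.0
```

```bash
python3 -c "
from h import *
st()"
```

```text
t 26.45 dock [-21.2   8. ] z 87.1 yaw 97.28 F [ 1.2  0.8 -0.8] w 0.0005 0.0
```

Request:
{"name": "step_arm", "arguments": {
  "deltas": [
    {"dp":[0,0,-0.03],"twist":0},
    {"dp":[0.2,0,0],"twist":0},
    {"dp":[0.2,0,0],"twist":0},
    {"dp":[0.15,0,0],"twist":0},
    {"dp":[0.08,0,0],"twist":0},
    {"dp":[0.04,0,0],"twist":0},
    {"dp":[0.04,0,0],"twist":0},
    {"dp":[0.03,0,0],"twist":0},
    {"dp":[0,0,0],"twist":0}
  ]
}}

```text
time_s: 27.35
ee_pos: [0.6001, 0.0948, 0.0883]
eef_rot: [3.142, -0.0, 1.697]
force: [0.5, -0.1, -0.1]
grip_width: 0.0005
grip_force: 0.0
```

```bash
python3 -c "
from h import *
st(); caps('top')"
```

```text
t 27.35 dock [7.9 8. ] z 88.3 yaw 97.22 F [ 0.5 -0.1 -0.1] w 0.0005 0.0
top b 183 [167.5   1.3] r 16.9 ztop 0.1251
top y 30 [120.1  -4.9] r 11.3 ztop 0.1248
```

Request:
{"name": "step_arm", "arguments": {
  "deltas": [
    {"dp":[0.02,0,0],"twist":0},
    {"dp":[0.03,0,0],"twist":0},
    {"dp":[0.02,0,0],"twist":0},
    {"dp":[0.02,0,0],"twist":0},
    {"dp":[0.02,0,0],"twist":0},
    {"dp":[0,0,0],"twist":0}
  ]
}}

```text
time_s: 28.0
ee_pos: [0.6, 0.0953, 0.0883]
eef_rot: [-3.141, 0.004, 1.694]
force: [1.6, -29.1, 0.8]
grip_width: 0.0001
grip_force: 14.3
```

```bash
python3 -c "
from h import *
st(); caps('top')"
```

```text
t 28.0 dock [8.3 8. ] z 88.3 yaw 97.08 F [  1.6 -29.1   0.8] w 0.0001 14.289392776372551
top b 187 [167.5   1.9] r 17.2 ztop 0.1256
```

It stopped at the same TCP x (8.3). To find out whether the arch or the bottles stop it, I'll touch the arch beside the bottle with the same finger.

Request:
{"name": "step_arm", "arguments": {
  "deltas": [
    {"dp":[-0.2,0,0],"twist":0},
    {"dp":[-0.1,-0.4,0],"twist":0},
    {"dp":[0,-0.2,0],"twist":0},
    {"dp":[0,0,0],"twist":0},
    {"dp":[0.1,0,0],"twist":0},
    {"dp":[0.1,0,0],"twist":0},
    {"dp":[0.05,0,0],"twist":0},
    {"dp":[0.03,0,0],"twist":0},
    {"dp":[0.02,0,0],"twist":0},
    {"dp":[0,0,0],"twist":0}
  ]
}}

```text
time_s: 29.05
ee_pos: [0.5766, 0.0924, 0.0884]
eef_rot: [3.142, 0.005, 1.695]
force: [2.5, -34.1, 2.7]
grip_width: 0.0007
grip_force: 17.4
```

```bash
python3 -c "
from h import *
st()"
```

```text
t 29.05 dock [ 8.4 31.6] z 88.4 yaw 97.11 F [  2.5 -34.1   2.7] w 0.0007 17.367322265636176
```

The arch is the limit: the finger roots are wider than the tips there. The fingers' backs (tool ±y) are flat all the way up, so I'll turn the tool 90° and push with a back. That is also the orientation the pedal needs.

Request:
{"name": "step_arm", "arguments": {
  "deltas": [
    {"dp":[-0.2,0,0],"twist":0},
    {"dp":[-0.5,0.4,-0.1],"twist":0},
    {"dp":[-0.7,0.43,-0.3],"twist":0},
    {"dp":[0,0,0],"twist":1},
    {"dp":[0,0,0],"twist":1},
    {"dp":[0,0,0],"twist":1},
    {"dp":[0,0,0],"twist":1},
    {"dp":[0,0,0],"twist":1},
    {"dp":[0,0,0],"twist":1},
    {"dp":[0,0,0],"twist":1},
    {"dp":[0,0,0],"twist":1},
    {"dp":[0,0,0],"twist":1}
  ],
  "squeeze": 40
}}

```text
time_s: 30.25
ee_pos: [0.6159, 0.0454, 0.1041]
eef_rot: [-3.141, -0.0, 1.066]
force: [-0.9, -0.9, -0.3]
grip_width: 0.0003
grip_force: 0.0
```

Request:
{"name": "step_arm", "arguments": {
  "deltas": [
    {"dp":[0,0,0],"twist":1},
    {"dp":[0,0,0],"twist":1},
    {"dp":[0,0,0],"twist":1},
    {"dp":[0,0,0],"twist":1},
    {"dp":[0,0,0],"twist":1},
    {"dp":[0,0,0],"twist":1},
    {"dp":[0,0,0],"twist":1},
    {"dp":[0,0,0],"twist":1},
    {"dp":[0,0,0],"twist":1},
    {"dp":[0,0,0],"twist":1},
    {"dp":[0,0,0],"twist":1},
    {"dp":[0,0,0],"twist":1}
  ]
}}

```text
time_s: 31.45
ee_pos: [0.6159, 0.0454, 0.1041]
eef_rot: [-3.141, 0.0, 0.229]
force: [0.3, -0.2, -0.3]
grip_width: 0.0003
grip_force: 0.0
```

Request:
{"name": "step_arm", "arguments": {
  "deltas": [
    {"dp":[0,0,0],"twist":1},
    {"dp":[0,0,0],"twist":0.5},
    {"dp":[0,0,0],"twist":0},
    {"dp":[0,0,0],"twist":0}
  ]
}}

```text
time_s: 31.85
ee_pos: [0.6158, 0.0452, 0.1041]
eef_rot: [-3.141, 0.0, 0.128]
force: [-0.1, 0.6, 0.9]
grip_width: 0.0005
grip_force: 0.0
```

```bash
python3 -c "
from h import *
st()
o=ctrl.get_obs(); e=o['ee_pos']; ex=dk(e); z0=e[2]*1000
im,d,P=cloud('scene')
X=(P[...,:2]-O)@EX*1000-ex[0]; Y=(P[...,:2]-O)@EY*1000-ex[1]; Z=P[...,2]*1000-z0
for a in range(-5,105,10):
        m=(Z>=a)&(Z<a+10)&(abs(X)<30)&(abs(Y)<30)&(d>0)
        if m.sum()>8: print(a,m.sum(),'X',np.percentile(X[m],[2,98]).round(1),'Y',np.percentile(Y[m],[2,98]).round(1))
cv2.imwrite('pics/s6.png',cv2.resize(im[120:300,320:520,::-1],(660,594)))"
```

```text
t 31.85 dock [-43.4  -1.4] z 104.1 yaw 7.32 F [-0.1  0.6  0.9] w 0.0005 0.0
5 41 X [-14.   10.8] Y [-10.2   8.3]
15 49 X [-13.9  10.8] Y [-10.1   7.1]
25 50 X [-13.4  10.8] Y [-10.2   8. ]
35 52 X [-13.7  11.5] Y [-10.3   8.9]
45 48 X [-14.6  10.3] Y [-10.8   8.6]
55 60 X [-14.3   9.7] Y [-9.7  8.2]
65 53 X [-14.1  10. ] Y [-10.    7.2]
75 18 X [-14.8   3.4] Y [-10.2  -1.2]
95 18 X [-24.7 -22.3] Y [-29.2  19.6]
```

View pics/s6.png

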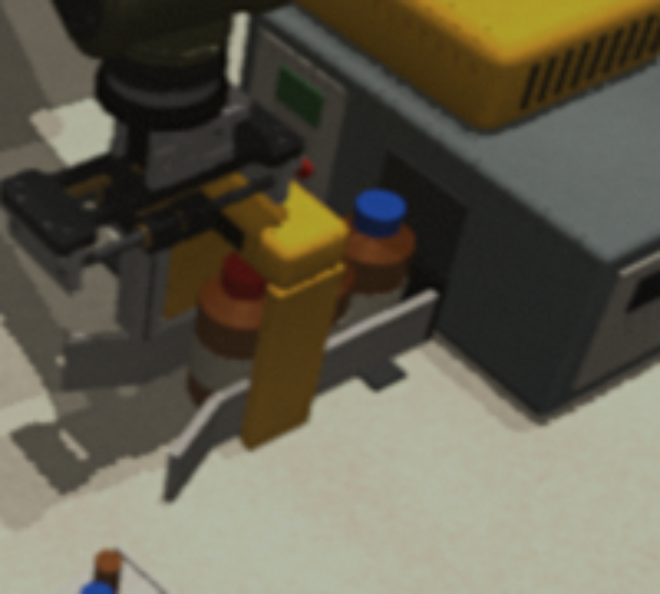

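The fingers' backs now face the lane, and the bottles still stand. I'm lowering to 88 mm and advancing.

Request:
{"name": "step_arm", "arguments": {
  "deltas": [
    {"dp":[0,0,0.2],"twist":0},
    {"dp":[0,0,0.18],"twist":0},
    {"dp":[0,-0.3,0],"twist":0},
    {"dp":[0,-0.4,0],"twist":0},
    {"dp":[0,-0.3,0],"twist":0},
    {"dp":[0,0,0],"twist":0}
  ]
}}

```text
time_s: 32.5
ee_pos: [0.6107, 0.0869, 0.0898]
eef_rot: [-3.141, -0.001, 0.128]
force: [-0.5, 0.7, 1.0]
grip_width: 0.0005
grip_force: 0.4
```

```bash
python3 -c "
from h import *
st()"
```

```text
t 32.5 dock [-1.3 -1.6] z 89.8 yaw 7.35 F [-0.5  0.7  1. ] w 0.0005 0.44141242280602455
```

Request:
{"name": "step_arm", "arguments": {
  "deltas": [
    {"dp":[0,0,0.04],"twist":0},
    {"dp":[0,-0.04,0],"twist":0},
    {"dp":[0,-0.04,0],"twist":0},
    {"dp":[0,-0.03,0],"twist":0},
    {"dp":[0,-0.03,0],"twist":0},
    {"dp":[0,-0.03,0],"twist":0},
    {"dp":[0,0,0],"twist":0}
  ]
}}

```text
time_s: 33.2
ee_pos: [0.6102, 0.086, 0.0873]
eef_rot: [3.136, 0.001, 0.123]
force: [2.2, -35.9, 1.5]
grip_width: 0.0003
grip_force: 18.1
```

```bash
python3 -c "
from h import *
st(); caps('top')"
```

```text
t 33.2 dock [-2.1 -0.9] z 87.3 yaw 7.03 F [  2.2 -35.9   1.5] w 0.0003 18.050438733771443
top b 188 [167.2   0.8] r 17.2 ztop 0.1255
top y 89 [113.  -4.] r 16.2 ztop 0.1247
```

36 N at x = −2: a part of the gripper just above the fingers met the beam after I lowered. At z = 89.8 the same spot was free. I'll back off, set z to about 89.4 and try again gently.

Request:
{"name": "step_arm", "arguments": {
  "deltas": [
    {"dp":[0,0.15,0],"twist":0},
    {"dp":[0,0.1,0],"twist":0},
    {"dp":[0,0,-0.05],"twist":0},
    {"dp":[0,0,0],"twist":0},
    {"dp":[0,0,0],"twist":0}
  ]
}}

```text
time_s: 33.75
ee_pos: [0.611, 0.0817, 0.0895]
eef_rot: [-3.141, -0.0, 0.127]
force: [0.7, 0.8, 0.1]
grip_width: 0.0001
grip_force: 0.0
```

```bash
python3 -c "
from h import *
st()"
```

```text
t 33.75 dock [-6.5 -1.2] z 89.5 yaw 7.25 F [0.7 0.8 0.1] w 0.0001 0.0
```

Request:
{"name": "step_arm", "arguments": {
  "deltas": [
    {"dp":[0,-0.05,0],"twist":0},
    {"dp":[0,-0.05,0],"twist":0},
    {"dp":[0,-0.04,0],"twist":0},
    {"dp":[0,0,0],"twist":0}
  ]
}}

```text
time_s: 34.15
ee_pos: [0.6105, 0.0871, 0.0898]
eef_rot: [3.142, -0.001, 0.126]
force: [0.3, -0.2, 3.3]
grip_width: 0.0006
grip_force: 1.4
```

```bash
python3 -c "
from h import *
st()"
```

```text
t 34.15 dock [-1.1 -1.4] z 89.8 yaw 7.24 F [ 0.3 -0.2  3.3] w 0.0006 1.3959648460149765
```

Request:
{"name": "step_arm", "arguments": {
  "deltas": [
    {"dp":[0,-0.05,0],"twist":0},
    {"dp":[0,-0.04,0],"twist":0},
    {"dp":[0,-0.03,0],"twist":0},
    {"dp":[0,-0.03,0],"twist":0},
    {"dp":[0,0,0],"twist":0}
  ]
}}

```text
time_s: 34.65
ee_pos: [0.6098, 0.093, 0.0898]
eef_rot: [-3.142, -0.001, 0.126]
force: [0.4, -1.1, 4.6]
grip_width: 0.0009
grip_force: 2.7
```

```bash
python3 -c "
from h import *
st(); caps('top')"
```

```text
t 34.65 dock [ 4.8 -1.4] z 89.8 yaw 7.23 F [ 0.4 -1.1  4.6] w 0.0009 2.7021539211273193
top b 187 [167.4   0.7] r 16.8 ztop 0.1249
top y 45 [116.9  -4.5] r 13.5 ztop 0.125
```

Request:
{"name": "step_arm", "arguments": {
  "deltas": [
    {"dp":[0,-0.03,0],"twist":0},
    {"dp":[0,-0.03,0],"twist":0},
    {"dp":[0,-0.02,0],"twist":0},
    {"dp":[0,0,0],"twist":0}
  ]
}}

```text
time_s: 35.1
ee_pos: [0.6094, 0.096, 0.0898]
eef_rot: [3.142, -0.001, 0.126]
force: [0.4, -3.1, 5.2]
grip_width: 0.0004
grip_force: 3.3
```

```bash
python3 -c "
from h import *
st(); caps('top')"
```

```text
t 35.1 dock [ 7.9 -1.4] z 89.8 yaw 7.23 F [ 0.4 -3.1  5.2] w 0.0004 3.349865321069956
top b 183 [168.4   0.5] r 17.1 ztop 0.1255
top y 23 [120.7  -5.2] r 11.3 ztop 0.1248
```

It is moving: blue went from 167.4 to 168.4 mm with only a few newtons. I'll continue.

Request:
{"name": "step_arm", "arguments": {
  "deltas": [
    {"dp":[0,-0.03,0],"twist":0},
    {"dp":[0,-0.02,0],"twist":0},
    {"dp":[0,-0.02,0],"twist":0},
    {"dp":[0,0,0],"twist":0}
  ]
}}

```text
time_s: 35.55
ee_pos: [0.6094, 0.0959, 0.0899]
eef_rot: [3.138, -0.001, 0.124]
force: [1.6, -23.4, 6.9]
grip_width: 0.0005
grip_force: 14.7
```

```bash
python3 -c "
from h import *
st(); caps('top')"
```

```text
t 35.55 dock [ 7.8 -1.4] z 89.9 yaw 7.13 F [  1.6 -23.4   6.9] w 0.0005 14.655494391918182
top b 187 [166.8   1.3] r 17.9 ztop 0.1253
top y 22 [120.8  -3.8] r 10.2 ztop 0.1253
```

Request:
{"name": "step_arm", "arguments": {
  "deltas": [
    {"dp":[0,0.06,0],"twist":0},
    {"dp":[0,0.1,0],"twist":0},
    {"dp":[0,0.4,0],"twist":0},
    {"dp":[0,0.9,-0.3],"twist":0},
    {"dp":[0,1,-0.8],"twist":0},
    {"dp":[0,0.4,-0.9],"twist":0},
    {"dp":[0,0,-0.6],"twist":0},
    {"dp":[0,0,0],"twist":0}
  ]
}}

```text
time_s: 36.4
ee_pos: [0.6242, -0.0148, 0.196]
eef_rot: [3.141, -0.005, 0.125]
force: [-0.6, 0.6, 0.0]
grip_width: 0.0005
grip_force: 0.0
```

```bash
cat > m.py <<'E'
from h import *
st()
for cam in ['top','scene','top','scene']:
    im,d,P=caps(cam)
    X=(P[...,:2]-O)@EX*1000; Y=(P[...,:2]-O)@EY*1000; Z=P[...,2]*1000
    h=lambda m,a: np.round(np.percentile(a[m],[1,5,50]),1) if m.sum()>5 else None
    m=(Z>176)&(Z<192)&(abs(Y)<62)&(X>0)&(X<95); print(cam,'arch X',h(m,X))
    m=(Z>60)&(Z<88)&(abs(Y)<35)&(X>-20)&(X<60); print('red wall X',h(m,X),m.sum())
    m=(Z>114)&(Z<130)&(abs(Y)<25)&(X>140)&(X<200); print('blue cap X',h(m,X))
    m=(Z>52)&(Z<66)&(abs(Y)<30)&(X>190)&(X<215); print('stop top X',h(m,X),m.sum())
im,d,P=cloud('scene'); cv2.imwrite('pics/s7.png',cv2.resize(im[120:300,320:520,::-1],(660,594)))
E
python3 m.py
```

```text
t 36.4 dock [-103.9   -2.2] z 196.0 yaw 7.16 F [-0.6  0.6  0. ] w 0.0005 0.0
top b 188 [167.8   0.9] r 16.7 ztop 0.1253
top y 192 [108.6  -4. ] r 17.3 ztop 0.1249
top arch X [22.9 25.1 49.3]
red wall X [18.7 18.8 22. ] 28
blue cap X [151.8 153.8 167.1]
stop top X [202.  202.6 205.7] 81
scene b 75 [-195.7 -170.8] r 9.3 ztop 0.126
scene r 70 [42.  -0.8] r 15.9 ztop 0.1223
scene arch X [19.7 21.5 41.9]
red wall X [14.6 15.8 21.1] 181
blue cap X [148.8 149.3 162. ]
stop top X [197.6 198.4 202.2] 50
top b 188 [167.9   0.2] r 17.0 ztop 0.125
top y 192 [108.   -4.2] r 17.1 ztop 0.1247
top arch X [22.9 25.1 49.2]
red wall X [18.4 18.7 22.2] 30
blue cap X [151.9 153.5 167.2]
stop top X [202.  202.5 205.8] 81
scene b 74 [-194.4 -170.2] r 9.8 ztop 0.1253
scene r 69 [43.5 -2.3] r 14.7 ztop 0.1216
scene arch X [19.7 21.5 42.4]
red wall X [15.2 15.9 20.8] 180
blue cap X [148.3 149.2 161.8]
stop top X [197.7 198.4 202.8] 48
```

Nothing moved. Red's wall and blue's cap are where they were, so at z ≈ 90 red only leaned and came back. A better way is to take yellow by its cap from above, behind the beam where the gripper clears everything, and slide yellow and blue up to the stop. Then red alone needs a light push. I'm turning back first.

Request:
{"name": "step_arm", "arguments": {
  "deltas": [
    {"dp":[0,0,0],"twist":-1},
    {"dp":[0,0,0],"twist":-1},
    {"dp":[0,0,0],"twist":-1},
    {"dp":[0,0,0],"twist":-1},
    {"dp":[0,0,0],"twist":-1},
    {"dp":[0,0,0],"twist":-1},
    {"dp":[0,0,0],"twist":-1},
    {"dp":[0,0,0],"twist":-1},
    {"dp":[0,0,0],"twist":-1},
    {"dp":[0,0,0],"twist":-1},
    {"dp":[0,0,0],"twist":-1},
    {"dp":[0,0,0],"twist":-1}
  ],
  "gripper": 0.2,
  "squeeze": 15
}}

```text
time_s: 37.85
ee_pos: [0.6228, -0.0135, 0.1914]
eef_rot: [-3.14, 0.001, 0.967]
force: [-0.4, 0.2, -0.3]
grip_width: 0.0563
grip_force: 0.0
```

Request:
{"name": "step_arm", "arguments": {
  "deltas": [
    {"dp":[0,0,0],"twist":-1},
    {"dp":[0,0,0],"twist":-1},
    {"dp":[0,0,0],"twist":-1},
    {"dp":[0,0,0],"twist":-1},
    {"dp":[0,0,0],"twist":-1},
    {"dp":[0,0,0],"twist":-1},
    {"dp":[0,0,0],"twist":-1},
    {"dp":[0,0,0],"twist":-1},
    {"dp":[0,0,0],"twist":-1},
    {"dp":[0,0,0],"twist":-1},
    {"dp":[0,0,0],"twist":-0.5}
  ]
}}

```text
time_s: 38.95
ee_pos: [0.6227, -0.0135, 0.1914]
eef_rot: [-3.14, -0.0, 1.7]
force: [-0.0, 0.2, -0.1]
grip_width: 0.0565
grip_force: 0.0
```

Request:
{"name": "step_arm", "arguments": {
  "deltas": [
    {"dp":[0.7,0.05,0],"twist":0},
    {"dp":[0.9,0,0],"twist":0},
    {"dp":[0.9,0,0],"twist":0},
    {"dp":[0.9,0,0],"twist":0},
    {"dp":[0.9,0,0],"twist":0},
    {"dp":[0.65,0,0],"twist":0},
    {"dp":[0.3,0,0],"twist":0},
    {"dp":[0,0,0],"twist":0}
  ]
}}

```text
time_s: 39.75
ee_pos: [0.5982, 0.1958, 0.1918]
eef_rot: [-3.14, 0.0, 1.699]
force: [0.1, -0.7, 0.2]
grip_width: 0.0568
grip_force: 0.0
```

```bash
python3 -c "
from h import *
st(); caps('wrist')"
```

```text
t 39.75 dock [108.3  -2.8] z 191.8 yaw 97.34 F [ 0.1 -0.7  0.2] w 0.0568 0.0
wrist b 1643 [165.4   1.2] r 16.6 ztop 0.1226
wrist y 1556 [106.4  -3.3] r 16.8 ztop 0.1225
wrist r 380 [52.7 -0.3] r 15.2 ztop 0.1219
```

The wrist camera now reads blue at 165.4 and yellow at 106.4 mm, so the chain really is about 4 mm short. I'm gripping yellow's cap.

Request:
{"name": "step_arm", "arguments": {
  "deltas": [
    {"dp":[-0.05,0.01,0.5],"twist":0},
    {"dp":[0,0,0.7],"twist":0},
    {"dp":[0,0,0.6],"twist":0},
    {"dp":[0,0,0.3],"twist":0},
    {"dp":[0,0,0.13],"twist":0},
    {"dp":[0,0,0],"twist":0}
  ]
}}

```text
time_s: 40.4
ee_pos: [0.5996, 0.1923, 0.1036]
eef_rot: [-3.142, 0.0, 1.696]
force: [0.1, 0.4, -0.3]
grip_width: 0.0565
grip_force: 0.0
```

Request:
{"name": "step_arm", "arguments": {
  "deltas": [
    {"dp":[0,0,0],"twist":0},
    {"dp":[0,0,0],"twist":0},
    {"dp":[0,0,0],"twist":0},
    {"dp":[0,0,0],"twist":0}
  ],
  "gripper": -0.5,
  "squeeze": 15
}}

```text
time_s: 40.8
ee_pos: [0.5995, 0.193, 0.1041]
eef_rot: [3.141, -0.0, 1.697]
force: [-1.5, 0.2, 4.1]
grip_width: 0.0334
grip_force: 15.0
```

```bash
python3 -c "
from h import *
st()"
```

```text
t 40.8 dock [105.3  -3.8] z 104.1 yaw 97.23 F [-1.5  0.2  4.1] w 0.0334 15.000903010368347
```

Request:
{"name": "step_arm", "arguments": {
  "deltas": [
    {"dp":[0.04,-0.04,0],"twist":0},
    {"dp":[0.04,-0.03,0],"twist":0},
    {"dp":[0.03,-0.02,0],"twist":0},
    {"dp":[0.02,0,0],"twist":0},
    {"dp":[0,0,0],"twist":0},
    {"dp":[0,0,0],"twist":0}
  ]
}}

```text
time_s: 41.4
ee_pos: [0.5958, 0.1974, 0.1046]
eef_rot: [3.139, 0.0, 1.697]
force: [1.4, -3.6, 8.0]
grip_width: 0.0335
grip_force: 15.0
```

```bash
python3 -c "
from h import *
st(); caps('top'); caps('scene')"
```

```text
t 41.4 dock [110.2  -0.6] z 104.6 yaw 97.23 F [ 1.4 -3.6  8. ] w 0.0335 15.010019838809967
top b 49 [-192.8 -169.5] r 9.0 ztop 0.1275
scene b 74 [-194.6 -170.5] r 9.8 ztop 0.1259
scene r 63 [41.6 -1.1] r 15.5 ztop 0.1219
```

Request:
{"name": "step_arm", "arguments": {
  "deltas": [
    {"dp":[0.03,0,0],"twist":0},
    {"dp":[0.03,0,0],"twist":0},
    {"dp":[0.02,0,0],"twist":0},
    {"dp":[0,0,0],"twist":0}
  ]
}}

```text
time_s: 41.9
ee_pos: [0.5955, 0.2, 0.1048]
eef_rot: [3.139, 0.001, 1.697]
force: [1.7, -6.7, 9.9]
grip_width: 0.0336
grip_force: 15.0
```

```bash
python3 -c "
from h import *
st()"
```

```text
t 41.9 dock [112.8  -0.6] z 104.8 yaw 97.22 F [ 1.7 -6.7  9.9] w 0.0336 15.006469488143921
```

Request:
{"name": "step_arm", "arguments": {
  "deltas": [
    {"dp":[-0.04,0,0],"twist":0},
    {"dp":[0,0,0],"twist":0},
    {"dp":[0,0,0],"twist":0}
  ],
  "gripper": 0.2
}}

```text
time_s: 42.2
ee_pos: [0.5946, 0.1993, 0.1031]
eef_rot: [-3.141, -0.0, 1.697]
force: [0.3, 0.6, -0.4]
grip_width: 0.054
grip_force: 0.0
```

Request:
{"name": "step_arm", "arguments": {
  "deltas": [
    {"dp":[0,0,-0.5],"twist":0},
    {"dp":[0,0,-0.9],"twist":0},
    {"dp":[0,0,-0.8],"twist":0},
    {"dp":[0,0,0],"twist":0},
    {"dp":[0,0,0],"twist":0}
  ],
  "gripper": 0.2
}}

```text
time_s: 42.7
ee_pos: [0.5948, 0.1993, 0.1914]
eef_rot: [3.141, -0.0, 1.697]
force: [0.3, 0.1, -1.1]
grip_width: 0.0567
grip_force: 0.0
```

```bash
python3 -c "
from h import *
st(); caps('wrist'); caps('scene')"
```

```text
t 42.7 dock [1.122e+02 1.000e-01] z 191.4 yaw 97.24 F [ 0.3  0.1 -1.1] w 0.0567 0.0
wrist b 1652 [169.7   2.6] r 16.5 ztop 0.1226
wrist y 1550 [107.   -1.1] r 17.0 ztop 0.1224
wrist r 407 [51.8 -0.3] r 15.7 ztop 0.122
scene b 72 [-194.2 -171. ] r 10.0 ztop 0.1256
scene r 62 [43.4 -0.1] r 16.1 ztop 0.1223
```

Blue is now at the stop (169.7 mm). Yellow leaned while it was held by the cap and came back to 107 mm. I can grip yellow by its body just behind the arch (x ≈ 114, with the body clear of the beam) and slide it up.

Request:
{"name": "step_arm", "arguments": {
  "deltas": [
    {"dp":[0.06,0.03,0],"twist":0},
    {"dp":[0,0,0.2],"twist":0},
    {"dp":[0,0,0.4],"twist":0},
    {"dp":[0,0,0.8],"twist":0},
    {"dp":[0,0,0.8],"twist":0},
    {"dp":[0,0,0.7],"twist":0},
    {"dp":[0,0,0.3],"twist":0},
    {"dp":[0,0,0],"twist":0}
  ],
  "gripper": 1
}}

```text
time_s: 43.6
ee_pos: [0.5949, 0.2014, 0.0615]
eef_rot: [-3.138, 0.0, 1.697]
force: [0.4, 0.3, -0.1]
grip_width: 0.0939
grip_force: 0.0
```

Request:
{"name": "step_arm", "arguments": {
  "deltas": [
    {"dp":[0,0,0],"twist":0},
    {"dp":[0,0,0],"twist":0},
    {"dp":[0,0,0],"twist":0},
    {"dp":[0,0,0],"twist":0},
    {"dp":[0,0,0],"twist":0}
  ],
  "gripper": 0,
  "squeeze": 15
}}

```text
time_s: 44.1
ee_pos: [0.596, 0.2018, 0.064]
eef_rot: [3.141, -0.0, 1.697]
force: [0.3, 0.9, 2.6]
grip_width: 0.059
grip_force: 15.0
```

Request:
{"name": "step_arm", "arguments": {
  "deltas": [
    {"dp":[0.03,0,0],"twist":0},
    {"dp":[0.04,0,0],"twist":0},
    {"dp":[0.04,0,0],"twist":0},
    {"dp":[0.02,0,0],"twist":0},
    {"dp":[0,0,0],"twist":0}
  ]
}}

```text
time_s: 44.6
ee_pos: [0.5956, 0.2061, 0.064]
eef_rot: [3.141, 0.001, 1.697]
force: [1.2, -7.6, 5.4]
grip_width: 0.059
grip_force: 15.0
```

```bash
python3 -c "
from h import *
st()"
```

```text
t 44.6 dock [118.9  -1.5] z 64.0 yaw 97.22 F [ 1.2 -7.6  5.4] w 0.059 14.98625567001909
```

Request:
{"name": "step_arm", "arguments": {
  "deltas": [
    {"dp":[0,0,0],"twist":0},
    {"dp":[0,0,0],"twist":0},
    {"dp":[0,0,0],"twist":0},
    {"dp":[0,0,-0.4],"twist":0},
    {"dp":[0,0,-0.8],"twist":0},
    {"dp":[0,0,-1],"twist":0},
    {"dp":[0,0,-0.9],"twist":0},
    {"dp":[0,0,0],"twist":0}
  ],
  "gripper": 1
}}

```text
time_s: 45.4
ee_pos: [0.5968, 0.2075, 0.1944]
eef_rot: [3.132, -0.002, 1.697]
force: [-0.0, -0.1, 0.7]
grip_width: 0.0937
grip_force: 0.0
```

```bash
python3 -c "
from h import *
st(); caps('wrist'); caps('scene')"
```

```text
t 45.4 dock [120.1  -2.9] z 194.4 yaw 97.24 F [-0.  -0.1  0.7] w 0.0937 0.0
wrist b 1587 [170.6   2.6] r 16.6 ztop 0.1226
wrist y 1509 [111.5  -1. ] r 17.0 ztop 0.1225
wrist r 429 [51.7 -0.3] r 15.5 ztop 0.1221
scene b 73 [-194.5 -170.9] r 9.8 ztop 0.1262
scene r 63 [41.9 -1.2] r 15.2 ztop 0.1226
```

Blue (170.6) and yellow (111.5) are packed at the stop. Red alone now needs ~4 mm, so I'm going back round behind it.

Request:
{"name": "step_arm", "arguments": {
  "deltas": [
    {"dp":[-0.5,-0.05,0],"twist":0},
    {"dp":[-0.9,0,0],"twist":0},
    {"dp":[-0.9,0,0],"twist":0},
    {"dp":[-0.9,0,0],"twist":0},
    {"dp":[-0.7,0,0.2],"twist":0},
    {"dp":[0,0,0.8],"twist":0},
    {"dp":[0,0,0.8],"twist":0},
    {"dp":[0,0,0.6],"twist":0},
    {"dp":[0,0,0.2],"twist":0},
    {"dp":[0,0,0],"twist":0},
    {"dp":[0,0,0],"twist":0}
  ],
  "gripper": -1
}}

```text
time_s: 46.6
ee_pos: [0.6132, 0.0519, 0.0845]
eef_rot: [3.141, 0.0, 1.697]
force: [0.3, 0.2, 0.1]
grip_width: 0.0092
grip_force: 0.0
```

```bash
python3 -c "
from h import *
st()"
```

```text
t 46.6 dock [-36.3   0.4] z 84.5 yaw 97.23 F [0.3 0.2 0.1] w 0.0092 0.0
```

Request:
{"name": "step_arm", "arguments": {
  "deltas": [
    {"dp":[0,0,-0.13],"twist":0},
    {"dp":[0.2,0,0],"twist":0},
    {"dp":[0.25,0,0],"twist":0},
    {"dp":[0,0,0],"twist":0},
    {"dp":[0,0,0],"twist":0}
  ],
  "gripper": -1,
  "squeeze": 30
}}

```text
time_s: 47.1
ee_pos: [0.6104, 0.0702, 0.0887]
eef_rot: [3.142, 0.0, 1.698]
force: [-0.4, 0.7, -0.1]
grip_width: 0.0008
grip_force: 0.0
```

```bash
python3 -c "
from h import *
st()"
```

```text
t 47.1 dock [-17.8   0.8] z 88.7 yaw 97.28 F [-0.4  0.7 -0.1] w 0.0008 0.0
```

Request:
{"name": "step_arm", "arguments": {
  "deltas": [
    {"dp":[0,0,-0.024],"twist":0},
    {"dp":[0.15,0,0],"twist":0},
    {"dp":[0.2,0,0],"twist":0},
    {"dp":[0.15,0,0],"twist":0},
    {"dp":[0.1,0,0],"twist":0},
    {"dp":[0.03,0,0],"twist":0},
    {"dp":[0,0,0],"twist":0}
  ]
}}

```text
time_s: 47.8
ee_pos: [0.6073, 0.0949, 0.0897]
eef_rot: [3.142, 0.0, 1.697]
force: [-0.6, -0.8, -0.3]
grip_width: 0.0004
grip_force: 0.0
```

```bash
python3 -c "
from h import *
st(); caps('scene')"
```

```text
t 47.8 dock [7.  0.8] z 89.7 yaw 97.25 F [-0.6 -0.8 -0.3] w 0.0004 0.0
scene b 75 [-195.4 -170.1] r 10.4 ztop 0.1257
scene r 24 [37.6  2.6] r 9.9 ztop 0.1225
```

Request:
{"name": "step_arm", "arguments": {
  "deltas": [
    {"dp":[0.04,0,0],"twist":0},
    {"dp":[0.04,0,0],"twist":0},
    {"dp":[0.02,0,0],"twist":0},
    {"dp":[0,0,0],"twist":0}
  ]
}}

```text
time_s: 48.25
ee_pos: [0.607, 0.0986, 0.0899]
eef_rot: [3.141, 0.0, 1.697]
force: [-0.3, -0.5, 3.3]
grip_width: 0.0006
grip_force: 1.8
```

```bash
python3 -c "
from h import *
st(); caps('scene')"
```

```text
t 48.25 dock [10.8  0.7] z 89.9 yaw 97.23 F [-0.3 -0.5  3.3] w 0.0006 1.7606144992896589
scene b 75 [-195.3 -170.3] r 9.8 ztop 0.126
scene r 29 [41.3  2.4] r 11.7 ztop 0.1226
```

Request:
{"name": "step_arm", "arguments": {
  "deltas": [
    {"dp":[0.03,0,0],"twist":0},
    {"dp":[0.03,0,0],"twist":0},
    {"dp":[0,0,0],"twist":0}
  ]
}}

```text
time_s: 48.6
ee_pos: [0.6069, 0.0991, 0.0899]
eef_rot: [3.141, 0.002, 1.696]
force: [0.5, -16.1, 3.0]
grip_width: 0.0003
grip_force: 9.8
```

```bash
python3 -c "
from h import *
st(); caps('scene')"
```

```text
t 48.6 dock [11.2  0.7] z 89.9 yaw 97.16 F [  0.5 -16.1   3. ] w 0.0003 9.752514121973945
scene b 74 [-195.8 -169.5] r 10.0 ztop 0.1256
scene r 30 [40.6  1.4] r 12.3 ztop 0.1224
```

Request:
{"name": "step_arm", "arguments": {
  "deltas": [
    {"dp":[-0.06,0,0],"twist":0},
    {"dp":[-0.1,0,0],"twist":0},
    {"dp":[-0.5,0,0],"twist":0},
    {"dp":[-1,0,-0.4],"twist":0},
    {"dp":[-0.9,0,-1],"twist":0},
    {"dp":[-0.3,0,-1],"twist":0},
    {"dp":[0,0,-0.3],"twist":0},
    {"dp":[0,0,0],"twist":0}
  ]
}}

```text
time_s: 49.45
ee_pos: [0.6211, -0.0099, 0.1962]
eef_rot: [3.139, 0.0, 1.697]
force: [-0.2, 0.0, 0.2]
grip_width: 0.0003
grip_force: 0.0
```

```bash
python3 m.py; python3 - <<'E'
from h import *
im,d,P=cloud('wrist')
X=(P[...,:2]-O)@EX*1000; Y=(P[...,:2]-O)@EY*1000; Z=P[...,2]*1000
m=(Z>60)&(Z<88)&(abs(Y)<10)&(X<45)&(X>0);print('red back',np.percentile(X[m],[1,5,50]),m.sum())
m=(Z>150)&(Z<172)&(abs(Y)<40)&(X<30)&(X>0);print('arch face',np.percentile(X[m],[1,5,50]),m.sum())
E
```

```text
t 49.45 dock [-98.6   0.3] z 196.2 yaw 97.21 F [-0.2  0.   0.2] w 0.0003 0.0
top b 189 [172.2   2. ] r 16.6 ztop 0.1259
top y 192 [113.2  -1.7] r 17.1 ztop 0.1245
top arch X [22.9 25.1 49.3]
red wall X [20.9 21.1 23.3] 31
blue cap X [157.2 158.6 172.4]
stop top X [202.1 202.4 206.3] 46
scene b 74 [-195.1 -170. ] r 9.9 ztop 0.1258
scene y 11 [36.7 48.1] r 14.2 ztop 0.1249
scene r 56 [45.4 -1.3] r 15.3 ztop 0.122
scene arch X [20.2 21.6 45. ]
red wall X [17.  17.9 23.4] 169
blue cap X [153.  153.9 166.5]
stop top X [198.  198.3 202.5] 41
top b 187 [172.3   2.1] r 16.9 ztop 0.1254
top y 192 [112.9  -2.7] r 17.5 ztop 0.125
top arch X [23.1 25.3 49.3]
red wall X [20.7 20.8 23.5] 30
blue cap X [156.6 158.2 172.1]
stop top X [201.9 202.9 206.4] 46
scene b 75 [-194.9 -170.8] r 9.6 ztop 0.1259
scene y 11 [ 43.3 -56.1] r 23.1 ztop 0.1261
scene r 58 [43.7 -1.7] r 15.6 ztop 0.1218
scene arch X [20.  21.7 45. ]
red wall X [17.5 17.8 22.8] 172
blue cap X [152.9 154.2 167.7]
stop top X [198.4 199.1 204.7] 44
red back [17.95608299 18.00961371 18.6436443 ] 124
arch face [18.34543536 18.44854598 19.83736626] 709
```

View pics/s7.png

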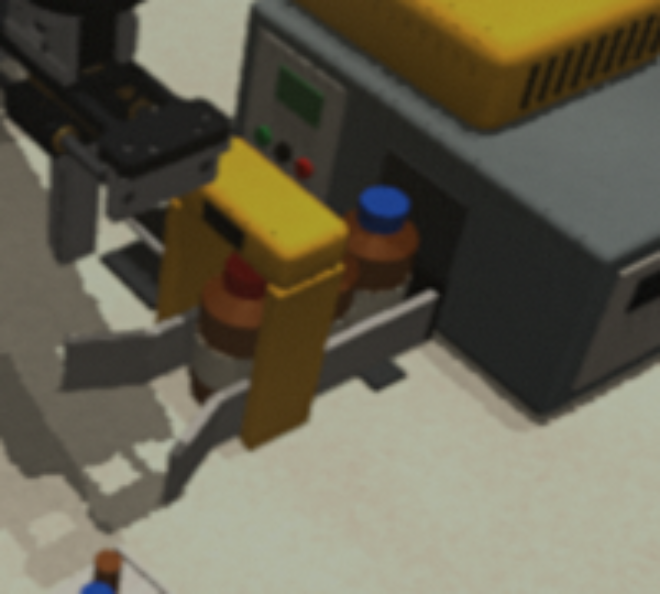

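Red moved 2 mm and is nearly flush with the arch (back at 18.0, arch face about 18.4–19.8). It leaned slightly and sprang back, leaving perhaps 1–2 mm to yellow. Next comes one brisk short tap so that it slides home.

Request:
{"name": "step_arm", "arguments": {
  "deltas": [
    {"dp":[0.5,0,0.4],"twist":0},
    {"dp":[0.6,0,0.8],"twist":0},
    {"dp":[0.45,0,0.8],"twist":0},
    {"dp":[0,0,0.4],"twist":0},
    {"dp":[0,0,0.13],"twist":0},
    {"dp":[0.2,0,0],"twist":0},
    {"dp":[0.2,0,0],"twist":0},
    {"dp":[0,0,0],"twist":0},
    {"dp":[0,0,0],"twist":0}
  ]
}}

```text
time_s: 50.65
ee_pos: [0.6111, 0.0677, 0.0944]
eef_rot: [3.14, 0.0, 1.697]
force: [0.7, -0.1, -0.5]
grip_width: 0.0001
grip_force: 0.0
```

```bash
python3 -c "
from h import *
st()"
```

```text
t 50.65 dock [-20.4   0.5] z 94.4 yaw 97.25 F [ 0.7 -0.1 -0.5] w 0.0001 0.0
```

Request:
{"name": "step_arm", "arguments": {
  "deltas": [
    {"dp":[0.2,0,0.118],"twist":0},
    {"dp":[0.15,0,0],"twist":0},
    {"dp":[0,0,0],"twist":0},
    {"dp":[0,0,0],"twist":0}
  ]
}}

```text
time_s: 51.05
ee_pos: [0.609, 0.0815, 0.0889]
eef_rot: [-3.142, 0.0, 1.697]
force: [-0.0, -0.4, -0.3]
grip_width: 0.0006
grip_force: 0.0
```

```bash
python3 -c "
from h import *
st()"
```

```text
t 51.05 dock [-6.4  0.8] z 88.9 yaw 97.25 F [-0.  -0.4 -0.3] w 0.0006 0.0
```

Request:
{"name": "step_arm", "arguments": {
  "deltas": [
    {"dp":[0,0,-0.022],"twist":0},
    {"dp":[0,0,0],"twist":0},
    {"dp":[0.12,0,0],"twist":0},
    {"dp":[0.31,0,0],"twist":0},
    {"dp":[0,0,0],"twist":0}
  ]
}}

```text
time_s: 51.55
ee_pos: [0.6068, 0.0991, 0.0899]
eef_rot: [3.141, 0.001, 1.697]
force: [0.8, -2.4, 1.3]
grip_width: 0.0002
grip_force: 1.6
```

```bash
python3 -c "
from h import *
st()"
```

```text
t 51.55 dock [11.3  0.8] z 89.9 yaw 97.25 F [ 0.8 -2.4  1.3] w 0.0002 1.6121246931652422
```

Request:
{"name": "step_arm", "arguments": {
  "deltas": [
    {"dp":[-0.06,0,0],"twist":0},
    {"dp":[-0.2,0,0],"twist":0},
    {"dp":[-0.6,0,0],"twist":0},
    {"dp":[-1,0,-0.6],"twist":0},
    {"dp":[-0.9,0,-1],"twist":0},
    {"dp":[0,0,-0.9],"twist":0},
    {"dp":[0,0,0],"twist":0}
  ]
}}

```text
time_s: 52.25
ee_pos: [0.6221, -0.01, 0.1922]
eef_rot: [3.134, 0.001, 1.695]
force: [0.6, -0.2, 0.5]
grip_width: 0.0006
grip_force: 0.0
```

```bash
cat > w.py <<'E'
from h import *
st()
for _ in range(2):
    im,d,P=cloud('wrist')
    X=(P[...,:2]-O)@EX*1000; Y=(P[...,:2]-O)@EY*1000; Z=P[...,2]*1000
    m=(Z>60)&(Z<88)&(abs(Y)<10)&(X<45)&(X>0);print('red back',np.percentile(X[m],[1,5,50]).round(2),m.sum())
    m=(Z>150)&(Z<172)&(abs(Y)<40)&(X<30)&(X>0);print('arch face',np.percentile(X[m],[1,5,50]).round(2),m.sum())
im,d,P=caps('top')
X=(P[...,:2]-O)@EX*1000; Y=(P[...,:2]-O)@EY*1000; Z=P[...,2]*1000
m=(Z>60)&(Z<88)&(abs(Y)<35)&(X>-20)&(X<60); print('top red wall',np.percentile(X[m],[1,5,50]).round(1))
E
python3 w.py
```

```text
t 52.25 dock [-98.9  -0.8] z 192.2 yaw 97.13 F [ 0.6 -0.2  0.5] w 0.0006 0.0
red back [18.76 18.79 19.24] 132
arch face [18.26 18.38 19.87] 677
red back [18.59 18.66 19.21] 134
arch face [18.31 18.42 19.87] 771
top b 186 [172.7   1.9] r 17.2 ztop 0.1251
top y 194 [113.1  -2.3] r 17.3 ztop 0.1254
top red wall [21.7 21.8 24.2]
```

Red's back is now flush with the arch face (18.7 vs 18.4). A gap of perhaps 1–2 mm to yellow may remain and there is time, so I'll tap once more.

Request:
{"name": "step_arm", "arguments": {
  "deltas": [
    {"dp":[0.5,0,0.4],"twist":0},
    {"dp":[0.7,0,0.8],"twist":0},
    {"dp":[0.6,0,0.8],"twist":0},
    {"dp":[0.3,0,0.4],"twist":0},
    {"dp":[0.1,0,0.13],"twist":0},
    {"dp":[0,0,0],"twist":0},
    {"dp":[0,0,0],"twist":0}
  ]
}}

```text
time_s: 53.1
ee_pos: [0.6097, 0.0782, 0.0864]
eef_rot: [3.141, 0.0, 1.697]
force: [-0.2, 0.3, -0.1]
grip_width: 0.0004
grip_force: 0.0
```

```bash
python3 -c "
from h import *
st()"
```

```text
t 53.1 dock [-9.8  0.5] z 86.4 yaw 97.22 F [-0.2  0.3 -0.1] w 0.0004 0.0
```

Request:
{"name": "step_arm", "arguments": {
  "deltas": [
    {"dp":[0,0,-0.083],"twist":0},
    {"dp":[0,0,0],"twist":0},
    {"dp":[0.1,0,0],"twist":0},
    {"dp":[0.42,0,0],"twist":0},
    {"dp":[0,0,0],"twist":0},
    {"dp":[-0.06,0,0],"twist":0},
    {"dp":[-0.2,0,0],"twist":0},
    {"dp":[-0.6,0,0],"twist":0},
    {"dp":[-1,0,-0.6],"twist":0},
    {"dp":[-0.9,0,-1],"twist":0},
    {"dp":[0,0,-0.9],"twist":0},
    {"dp":[0,0,0],"twist":0}
  ]
}}

```text
time_s: 54.3
ee_pos: [0.622, -0.0086, 0.1912]
eef_rot: [3.134, 0.001, 1.695]
force: [0.2, 0.2, -0.1]
grip_width: 0.0004
grip_force: 0.0
```

```bash
python3 w.py
```

```text
t 54.3 dock [-97.5  -0.8] z 191.2 yaw 97.14 F [ 0.2  0.2 -0.1] w 0.0004 0.0
red back [18.56 18.64 19.28] 126
arch face [18.34 18.44 19.81] 733
red back [18.37 18.59 19.17] 132
arch face [18.32 18.39 19.86] 684
top b 188 [172.3   2.2] r 16.6 ztop 0.1256
top y 193 [113.4  -1.9] r 16.9 ztop 0.1249
top red wall [21.3 21.6 24. ]
```

Request:
{"name": "step_arm", "arguments": {
  "deltas": [
    {"dp":[0.5,0,0.4],"twist":0},
    {"dp":[0.7,0,0.8],"twist":0},
    {"dp":[0.6,0,0.8],"twist":0},
    {"dp":[0.3,0,0.3],"twist":0},
    {"dp":[0.05,0,0.12],"twist":0},
    {"dp":[0,0,0],"twist":0},
    {"dp":[0,0,0],"twist":0}
  ]
}}

```text
time_s: 55.15
ee_pos: [0.6102, 0.0769, 0.0906]
eef_rot: [3.14, 0.0, 1.696]
force: [-0.2, 0.0, 0.6]
grip_width: 0.0009
grip_force: 0.0
```

```bash
python3 -c "
from h import *
st()"
```

```text
t 55.15 dock [-11.2   0.2] z 90.6 yaw 97.19 F [-0.2  0.   0.6] w 0.0009 0.0
```

Request:
{"name": "step_arm", "arguments": {
  "deltas": [
    {"dp":[0,0,0.025],"twist":0},
    {"dp":[0,0,0],"twist":0},
    {"dp":[0.1,0,0],"twist":0},
    {"dp":[0.48,0,0],"twist":0},
    {"dp":[0.01,0,0],"twist":0},
    {"dp":[-0.06,0,0],"twist":0},
    {"dp":[-0.2,0,0],"twist":0},
    {"dp":[-0.6,0,0],"twist":0},
    {"dp":[-1,0,-0.6],"twist":0},
    {"dp":[-0.9,0,-1],"twist":0},
    {"dp":[0,0,-0.9],"twist":0},
    {"dp":[0,0,0],"twist":0}
  ]
}}

```text
time_s: 56.35
ee_pos: [0.6218, -0.0071, 0.1909]
eef_rot: [3.134, 0.002, 1.695]
force: [0.6, -0.0, -0.1]
grip_width: 0.0006
grip_force: 0.0
```

```bash
python3 w.py
```

```text
t 56.35 dock [-96.   -0.8] z 190.9 yaw 97.13 F [ 0.6 -0.  -0.1] w 0.0006 0.0
red back [18.46 18.59 19.21] 124
arch face [18.33 18.41 19.81] 657
red back [18.33 18.78 19.17] 121
arch face [18.32 18.4  19.89] 677
top b 189 [172.3   1.5] r 16.9 ztop 0.1246
top y 192 [113.7  -1.4] r 17.2 ztop 0.1251
top red wall [21.2 21.6 24.6]
```

No further movement, so red is as far in as the arch allows. On to the pedal.

Request:
{"name": "step_arm", "arguments": {
  "deltas": [
    {"dp":[0.8,-0.5,0],"twist":0},
    {"dp":[0.95,-0.7,0],"twist":0},
    {"dp":[0.95,-0.7,0],"twist":0},
    {"dp":[0.95,-0.7,0],"twist":0},
    {"dp":[0.85,-0.7,0],"twist":0},
    {"dp":[0,0,0],"twist":1},
    {"dp":[0,0,0],"twist":1},
    {"dp":[0,0,0],"twist":1},
    {"dp":[0,0,0],"twist":1},
    {"dp":[0,0,0],"twist":1},
    {"dp":[0,0,0],"twist":1},
    {"dp":[0,0,0],"twist":1}
  ]
}}

```text
time_s: 57.7
ee_pos: [0.4657, 0.1562, 0.1841]
eef_rot: [-3.14, 0.002, 1.206]
force: [0.6, 0.5, 0.8]
grip_width: 0.0002
grip_force: 0.0
```

Request:
{"name": "step_arm", "arguments": {
  "deltas": [
    {"dp":[0,0,0],"twist":1},
    {"dp":[0,0,0],"twist":1},
    {"dp":[0,0,0],"twist":1},
    {"dp":[0,0,0],"twist":1},
    {"dp":[0,0,0],"twist":1},
    {"dp":[0,0,0],"twist":1},
    {"dp":[0,0,0],"twist":1},
    {"dp":[0,0,0],"twist":1},
    {"dp":[0,0,0],"twist":1},
    {"dp":[0,0,0],"twist":1},
    {"dp":[0,0,0],"twist":1},
    {"dp":[0,0,0],"twist":0.5}
  ]
}}

```text
time_s: 58.9
ee_pos: [0.4657, 0.1563, 0.1841]
eef_rot: [-3.141, 0.003, 0.403]
force: [-0.4, 0.4, 0.2]
grip_width: 0.0009
grip_force: 0.0
```

```bash
python3 -c "
from h import *
st()
o=ctrl.get_obs();y=o['eef_rot'][2]; tx=np.array([np.cos(y),np.sin(y)]);ty=np.array([np.sin(y),-np.cos(y)])
p=O+.087*EX+.135*EY-o['ee_pos'][:2]; print('units',p@tx/.04,p@ty/.04)"
```

```text
t 58.9 dock [ 85.7 133.6] z 184.1 yaw 23.12 F [-0.4  0.4  0.2] w 0.0009 0.0
units -0.02439460685223073 -0.041366710036629215
```

Request:
{"name": "step_arm", "arguments": {
  "deltas": [
    {"dp":[0,0,0.6],"twist":0},
    {"dp":[0,0,0.9],"twist":0},
    {"dp":[0,0,0.9],"twist":0},
    {"dp":[0,0,0.6],"twist":0},
    {"dp":[0,0,0.35],"twist":0},
    {"dp":[0,0,0.2],"twist":0},
    {"dp":[0,0,0.2],"twist":0},
    {"dp":[0,0,0.15],"twist":0},
    {"dp":[0,0,0.15],"twist":0},
    {"dp":[0,0,0],"twist":0}
  ]
}}

```text
time_s: 59.9
ee_pos: [0.4668, 0.1559, 0.0236]
eef_rot: [3.141, -0.001, 0.406]
force: [-2.2, -3.5, 7.8]
grip_width: 0.0004
grip_force: 3.8
```

```bash
python3 -c "
from h import *
st()"
```

```text
t 59.9 dock [ 85.2 132.6] z 23.6 yaw 23.24 F [-2.2 -3.5  7.8] w 0.0004 3.7881077797737817
```

Request:
{"name": "step_arm", "arguments": {
  "deltas": [
    {"dp":[0,0,0.07],"twist":0},
    {"dp":[0,0,0.05],"twist":0},
    {"dp":[0,0,0.04],"twist":0},
    {"dp":[0,0,0],"twist":0},
    {"dp":[0,0,0],"twist":0}
  ]
}}

```text
time_s: 60.4
ee_pos: [0.4672, 0.1558, 0.0193]
eef_rot: [3.14, -0.001, 0.406]
force: [-11.1, -8.1, 31.5]
grip_width: 0.0006
grip_force: 16.1
```

```bash
python3 -c "
from h import *
st()"
```

```text
t 60.4 dock [ 85.  132.2] z 19.3 yaw 23.25 F [-11.1  -8.1  31.5] w 0.0006 16.142039839178324
```

The force jumped to 31 N at z = 19.3 mm, so the pedal is on its stop. I'm releasing it and rising clear.

Request:
{"name": "step_arm", "arguments": {
  "deltas": [
    {"dp":[0,0,0],"twist":0},
    {"dp":[0,0,-0.2],"twist":0},
    {"dp":[0,0,-0.4],"twist":0},
    {"dp":[0,0,-0.9],"twist":0},
    {"dp":[0,0,-1],"twist":0},
    {"dp":[0,0,-1],"twist":0},
    {"dp":[0,0,-0.9],"twist":0},
    {"dp":[0,0,0],"twist":0},
    {"dp":[0,0,0],"twist":0}
  ]
}}

```text
time_s: 61.3
ee_pos: [0.4665, 0.1562, 0.1934]
eef_rot: [3.141, -0.001, 0.406]
force: [0.4, 1.5, -0.2]
grip_width: 0.0001
grip_force: 0.0
```

```bash
python3 - <<'E'
from h import *
st(); im,d,P=caps('top'); im,d,P=caps('scene'); cv2.imwrite('pics/end.png',im[:,:,::-1])
for n in ['wash_bottle','beaker','tube_rack']:
    r=ctrl.cut_out('scene',n)
    if r: print(n,np.median(P[r[0]['pixels']&(d>0)],0).round(3))
E
```

```text
t 61.3 dock [ 85.5 132.8] z 193.4 yaw 23.24 F [ 0.4  1.5 -0.2] w 0.0001 0.0
top b 188 [172.7   2.4] r 16.9 ztop 0.1249
top y 194 [113.2  -1.5] r 17.1 ztop 0.125
scene b 74 [-194.3 -170.8] r 9.9 ztop 0.126
scene r 50 [44.  -2.7] r 14.7 ztop 0.1224
wash_bottle [ 0.653 -0.226  0.098]
beaker [ 0.422 -0.375  0.064]
tube_rack [ 0.806 -0.109  0.076]
```

View pics/end.png

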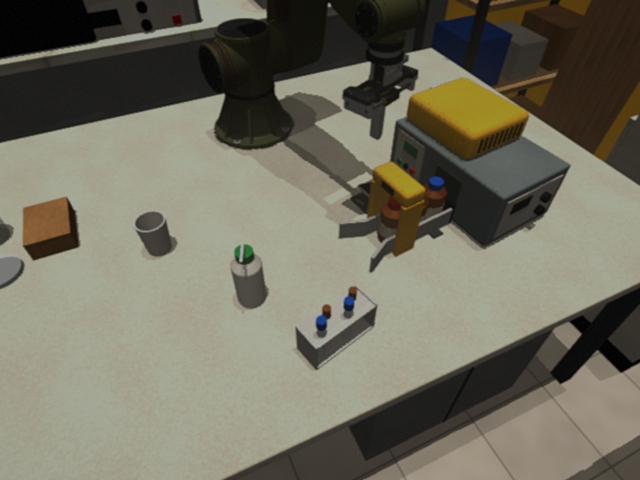

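The bottles stand in the lane (red at 392,218, blue at 436,195), the bystanders are unmoved, and the gripper is clear of everything. I'm handing in.

```bash
python3 -c "
from station import ctrl
print(ctrl.hand_in())"
```

```text
the job is handed in; nothing more can be done
None
```

I handed the job in at about 61 s: blue, yellow and red stand upright in the lane in that order, blue at the stop and red's back flush with the arch to within about 1 mm, but a gap of about 2 mm may remain between yellow and red; yellow and red leaned slightly for a moment during the pushing, the pedal went down to its stop and was let go, and the wash bottle, beaker and rack did not move.

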